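# Load the dosing unit and snap its cover shut

### The job

Load the open dosing unit: stand the six-sided cartridge and the block with the pointed end each in the nest of its own shape, fully home on the nest's floor. Then close the unit with its cover: hook the cover's front lip into the slot in the front wall, swing the cover down and press it until it lies flat and the catch at the back has snapped over its rear edge. Leave the spent parts and everything else on the worktop where they are, and let go of everything.

Things in the scene. Friction and masses are not known exactly. Their poses are not given: they have to be found in the camera images.
- housing: Fixed white dosing unit, 160 (x) x 88 (y) x 65 mm. Origin: centre of its underside, z up; front (-x) roughly towards the robot. Open at both y sides; a front wall (x -76 to -62 mm, z up to 65) and a rear wall (x +60 to +82). Between them two light grey nest inserts, tops at z = 20, at x = -28 and +28 in either order. In a nest there is finger room on a part's y sides only.
- shut_rib (a point): Where the centre of the cover's rib is when the cover is fully shut (+-1 mm in x): (4.5, 0, 68) mm in the housing's frame, axes as the housing's. The plate's top is then at z = 56 and its underside at z = 51 mm of the housing.
- rear_ledge (a point): Middle of the ledge on the rear wall that bears the cover's rear end: (65, 0, 51) mm in the housing's frame, ledge x 60 to 70. Two stops with inner faces at x = 69.5 rise to z = 63 at its y ends, the sprung catch between them.
- slot (a point): Slot in the front wall for the cover's lip: this point is on its floor under the edge of the overhang, (-64, 0, 51) mm in the housing's frame, axes as the housing's. The slot is 7 mm high (z 51 to 58 of the housing), 54 mm wide (y), 6 mm deep towards -x (stop at x = -70). Its floor reaches to x = -62, 2 mm beyond the overhang's edge.
- latch (a joint): Sprung catch in the middle of the rear wall, 40 mm wide. In m: 0 at rest (nose over the cover's rear edge by about 5 mm), up to 0.008 pushed back. The cover's rear edge coming down pushes back its sloping front (z 58 to 70 mm of the housing), with about 5 N at that edge or 10 N in mid-cover; it springs over the plate once that lies on the ledge. The cover's weight alone does not work it.
- nest_hex_floor (a point): Centre of the floor of the six-sided pocket, axes as the housing's. Pocket 12 mm deep, mouth at z = +12 mm of this point, 32.4 mm between opposite sides (1.2 mm clearance all round), two of its sides facing +y and -y, corners at +x and -x.
- nest_key_floor (a point): Floor of the pocket with the pointed end, axes as the housing's, the point towards +x (to the rear). Pocket 12 mm deep, mouth at z = +12 mm; outline as the pointed block's (same origin), 1.2 mm larger all round.
- hex_centre (a point): Centre (half-way up) of the six-sided dark grey cartridge: upright regular hexagonal prism, 30 mm between opposite sides, 40 mm high, about 70 g, two of its sides facing its own +y and -y. Stands on the worktop. Home in its nest its centre is 20 mm over the nest's floor and its top at z = 48 mm of the housing.
- key_centre (a point): Centre (half-way up, mid-length) of the dark grey block with a pointed end: 40 mm long from x = -20 to the tip at x = +20, 24 mm wide (y), 40 mm high, about 90 g; the last 12 mm towards +x taper to a 90 degree vertical edge. Stands on the worktop. Its flat y sides are parallel from x = -20 to +8. Home, its centre is 20 mm over the nest's floor, its tip towards the housing's +x.
- rib (a point): Centre of the rib by which the white cover is held; axes of the cover: front (-x), z up. The rib is 12 mm thick (x), 50 mm long (y) and stands 24 mm up from the plate; this point is 12 mm over the plate's top and 17 mm over the cover's underside. The plate is 127 (x) x 84 (y) x 5 mm, the rib on its middle. About 80 g. Lies flat on the worktop, rib up, at the start.
- lip (a point): Middle of the free front edge of the cover's lip: a tongue 10 mm long (x), 50 mm wide and 3.5 mm thick, flush with the cover's underside; at (-73.5, 0, -15.25) mm from the rib's centre in the cover's axes. To hook it, hold the cover with the front about 0.2 to 0.3 rad lower than the rear, put the tongue under the overhang and push on to the stop.
- rear (a point): Middle of the cover's rear edge, half-way through the plate: (63.5, 0, -14.5) mm from the rib's centre in the cover's axes.
- old_centre (a point): Centre of a spent dark grey eight-sided cartridge, 38 mm between sides, 40 mm high: stays where it is.
- oldblock_centre (a point): Centre of a spent dark grey plain rectangular block, 46 x 30 x 34 mm: stays where it is.
- spanner: Black filter spanner, ring 118 mm with a handle, lying flat near the far edge: stays.
- icepack: Blue ice pack, 85 x 160 x 25 mm, lying at the far right: stays.
- beaker: Steel beaker, 70 mm wide, 75 mm tall, at the left: stays.
- tee: Small brass pipe tee, 50 x 40 x 28 mm, lying near the robot, left of the middle: stays.
Mind the look-alikes: they are no part of the job. There is more than one size of the part that bears rib; the job needs the middle-sized.

How it is judged:
On the way:
1. both parts stand fully home in their own nests (horizontal distance between hex_centre and nest_hex_floor below 0.004 m and z of hex_centre in the frame of nest_hex_floor below 0.0225 m and angle between each of hex_centre, key_centre's own z axis and vertical below 0.06 rad and horizontal distance between key_centre and nest_key_floor below 0.004 m and z of key_centre in the frame of nest_key_floor below 0.0225 m and angle between the x axis of key_centre and the x axis of housing, either way round below 0.15 rad), for 0.2 s.
At the end, for the whole second after the job is handed in: Both parts stand in their own nests (4 mm of centre, on the floor to 2.5 mm, upright to 0.06 rad, block in line to 0.15 rad); the cover's lip is in the slot, its rear edge down on the ledge to 2 mm, the cover flat to 0.035 rad, the catch sprung back over it to 1.5 mm (all of step 1 and x of lip in the frame of slot between -0.0075 and -0.0015 m and z of lip in the frame of slot between -0.0015 and 0.0045 m and z of rear in the frame of housing below 0.0555 m and angle between rib's own z axis and vertical below 0.035 rad and value of joint latch below 0.0015 m); the robot touches nothing.
It fails at once if a spent part or another thing on the worktop is moved by more than 30 mm (distance of any of old_centre, oldblock_centre, spanner, icepack, beaker, tee from where it was at the start of the episode above 0.03 m).
It also fails if it takes over 64 s, if anything falls off the work surface, if the arm or the gripper's body presses on something with over 40 N, if the wrist force passes 120 N, or if a joint passes its speed limit or range.

### The arm

A 7-joint arm with a two-finger parallel gripper is mounted at the origin on the work surface. World frame = base frame: x ahead of the robot, y to its left, z up, the work surface at z = 0. Lengths are in m, angles in rad, forces in N, time in s.
With the tool pointing down it reaches from about 0.4 to 0.85 m from the base axis. Payload 4.5 kg.
Tool frame: the origin (TCP) lies between the finger pads; the fingertips stand 11 mm ahead of it and the grasp point (between the pads) lies 8 mm behind it (r.tip_reach is the distance from the TCP to the fingertips, in m); x points along the fingers, y is the direction in which the jaws open and shut, and the axes are right-handed (so a half turn about x gives the same grasp; the last joint's range is limited). The gripper opens to 88 mm and grips with 3 to 60 N. Pads are 18 mm wide; open, the fingers measure 123 mm over their backs; the gripper's body (75 mm by 187 mm) begins 45 mm behind the grasp point.
Start: joints at [-1.091, 0.689, -0.195, 1.565, 0.157, 0.902, -0.215], TCP at [0.269, 0.564, 0.25] pointing down, gripper open.
Joint ranges: [-3.01, 3.01], [-0.46, 2.08], [-1.47, 1.51], [0.13, 2.56], [-1, 4.14], [0.04, 2.09], [-2.66, 2.66]. Speed limits (rad/s): [2.57, 2.57, 3.14, 3.14, 3.14, 3.14, 3.14].

### API

Orientations are given as a unit quaternion [x, y, z, w].
In Python, from plant import r gives the robot as it stands.
- The arm moves only by the tool drive_tool, never from a script. Its argument "deltas" is a list of rows, each a list of 3 entries, a list of its own where there are three numbers: the turn, a rotation vector about the tool's x, y, z in degrees, then the shift along the tool's x, y, z in cm, then the finger opening in cm, from 0 to 8.81. A call has 1 to 12 rows; each row shifts and turns the commanded pose from where the row before left it, along the tool's axes as they then stand; what a row does not reach is not made up. A row lasts 1/12 s, in which the tool goes at most 41.7 mm and 7.16 degrees, less where a joint would pass 70% of its speed; a pose out of reach is approached as far as the arm can. A call is refused whole if a number of a shift passes 4.17 or a number of a turn 7.16, either way. A call with a gripper value outside its range is refused whole. The fingers move at their own pace and stop on an object; "force" is the grip in N (left out, the last holds). Time passes only in rows, so rows that do not move let the fingers close. It gives the time, the measured TCP pose, the force and the opening at its end, in the units of the state.
- r.get_state(): the state, without advancing time (a new reading comes with each control period).
- r.snapshot(name): name is "side" or "top"; returns a dict with "color" (400x640x3 uint8, red, green, blue), "fov_y" (degrees; the focal length in pixels is half the picture's height over the tangent of half this angle, whatever the lens; pixels are square), "cx", "cy" (the principal point, pixels), "extrinsics" (4x4, takes a point from world to camera coordinates). Camera axes: x right, y up, looking along -z (the intrinsics and any distortion apply to the point x, -y, -z); pixel columns grow to the right and rows downward; lengths in m; the calibration is good to about 2 mm. A picture is of the moment at which its call begins. There is no depth.
- r.finish_job(): hands the job in, once; it reports no verdict.
The state is a dict: "clock": time; "q": joint angles; "qd": joint speeds; "joint_torque": joint torques, N m; "tool_pos": TCP position; "eef_rot": TCP orientation; "contact_force": force on the tool from outside, world axes, zero at the start; "moment": the same for the moment, N m; "opening": opening from 0.0 (shut) to 1.0 (fully open).
Only numpy, scipy, OpenCV 4.12 (cv2) and the standard library are available. Lean on these libraries where they do the work, as an engineer would, in place of code of your own. Each camera call takes 0.05 s, during which the arm holds its last target. There are 200 camera calls.

## Working session

There is one attempt and no reset: what is moved stays moved. The work goes in short steps, Python scripts to look and compute and a tool call to move; the robot and the scene stay as the last step left them, time stands still between calls to the robot, and variables do not carry over. Pictures are saved under pics/ and viewed, about 8 in all and at most 12, crops included, and the job is handed in when it is done.

Besides the shell and the picture viewer there is one more tool, called after "Call:" as name(argument=value, ...), one argument or row to a line, values as JSON. drive_tool: Moves the arm, as the interface text tells. Its arguments: {"type":"object","properties":{"deltas":{"type":"array","items":{"type":"array"}},"force":{"type":"number"}},"required":["deltas"]}

```bash
mkdir -p pics && ls && python3 - <<'E'
from plant import r
import cv2, numpy as np
print(r.get_state())
for n in("side","top"):
    s=r.snapshot(n); print(n,s["fov_y"],s["cx"],s["cy"],s["extrinsics"].tolist() if hasattr(s["extrinsics"],'tolist') else s["extrinsics"],[k for k in s])
    cv2.imwrite(f"pics/{n}0.png",s["color"][:,:,::-1]); np.save(f"pics/{n}0.npy",s["color"])
print(r.tip_reach)
E
```

```text
pics
{'clock': 0.0, 'q': array([-1.09116983,  0.69001711, -0.19451471,  1.56633663,  0.15732023,
        0.90249495, -0.21512274]), 'qd': array([-0.0013389 , -0.00015645,  0.0007092 , -0.00086746, -0.00017354,
        0.0002991 ,  0.0002265 ]), 'joint_torque': array([ 9.20508573e-04, -5.27561152e+01, -1.26616392e+00, -1.53424573e+01,
       -5.25027502e-02,  6.54294287e-03,  1.67313101e-04]), 'tool_pos': array([0.26928596, 0.56333471, 0.24889134]), 'eef_rot': array([ 0.15564433,  0.68971136, -0.15694723,  0.68952204]), 'contact_force': array([ 0.64206614,  0.07958582, -0.59044288]), 'moment': array([-0.06025844, -0.06648357, -0.00601892]), 'opening': 1.000523608098073}
side 46.42277182817188 322.7528910919867 205.88977778401048 [[0.9955632467143453, -0.09409401142572384, -0.0003725659774039036, -0.4972866316234795], [0.04736145990461277, 0.49767951217412215, 0.8660669692799924, -0.10532094947612439], [-0.08130629684898659, -0.8622420890770431, 0.4999278607126841, -1.2236311277900995], [0.0, 0.0, 0.0, 1.0]] ['color', 'fov_y', 'cx', 'cy', 'extrinsics']
top 47.57773573012694 321.99073365170733 208.58829189724403 [[0.019924144530586746, -0.9997709272425341, 0.00781802438776481, 0.020562217056415498], [0.9905095604552404, 0.020801981877578618, 0.13586054687336793, -0.5343779769286074], [-0.13599205532489755, 0.0050369227280437304, 0.9906971233923823, -1.521781419903679], [0.0, 0.0, 0.0, 1.0]] ['color', 'fov_y', 'cx', 'cy', 'extrinsics']
0.011
```

View pics/top0.png

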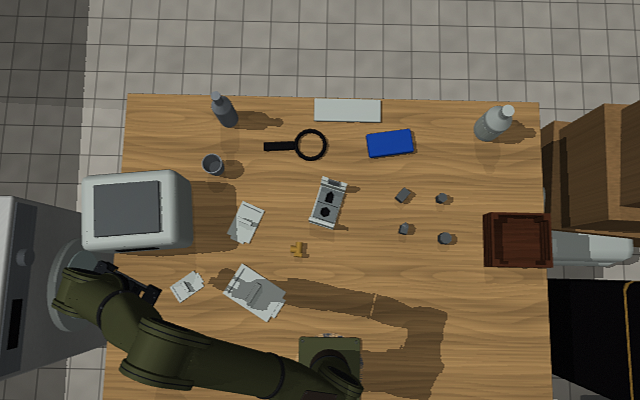

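View pics/side0.png

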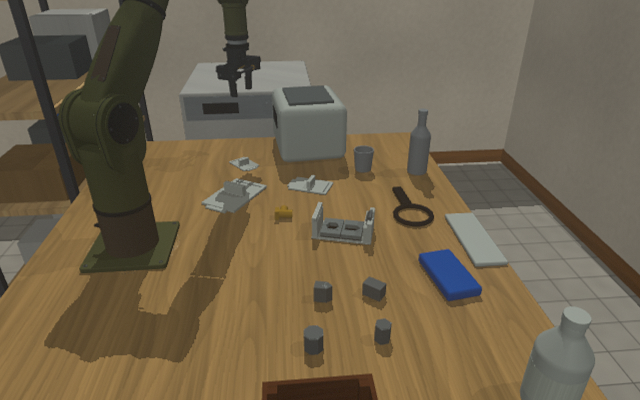

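Top view: housing near (327,202), four dark parts at (404,195), (443,199), (405,229), (446,238), three covers at (186,287), (245,223) and (254,291). Next I'll zoom in on the parts and the housing.

```bash
cat > h.py <<'E'
import cv2, numpy as np
from plant import r
def cam(s):
    f=200/np.tan(np.radians(s["fov_y"]/2)); E=np.array(s["extrinsics"]); return f,s["cx"],s["cy"],E
def ray(c,u,v):
    f,cx,cy,E=c; d=np.array([(u-cx)/f,-(v-cy)/f,-1.]); R=E[:3,:3]
    return -R.T@E[:3,3], R.T@d
def onz(c,u,v,z):
    o,d=ray(c,u,v); return o+d*(z-o[2])/d[2]
def proj(c,p):
    f,cx,cy,E=c; q=E[:3,:3]@np.asarray(p,float)+E[:3,3]; return np.array([cx+f*q[0]/-q[2], cy-f*q[1]/-q[2]])
def tri(c1,p1,c2,p2):
    (o1,d1),(o2,d2)=ray(c1,*p1),ray(c2,*p2)
    t=np.linalg.lstsq(np.c_[d1,-d2],o2-o1,rcond=None)[0]
    a,b=o1+d1*t[0],o2+d2*t[1]; return (a+b)/2,np.linalg.norm(a-b)
def crop(im,x0,y0,w,h,k): 
    return cv2.resize(im[y0:y0+h,x0:x0+w],None,fx=k,fy=k,interpolation=cv2.INTER_CUBIC)
E
python3 - <<'E'
from h import *
t=np.load("pics/top0.npy")[:,:,::-1]; s=np.load("pics/side0.npy")[:,:,::-1]
a=crop(t,300,170,66,66,6); b=crop(t,385,180,75,66,5); c=crop(s,295,195,90,55,4); d=crop(s,295,270,105,90,4)
C=np.zeros((600,800,3),np.uint8)
def put(i,x,y): C[y:y+i.shape[0],x:x+i.shape[1]]=i[:600-y,:800-x]
put(crop(t,305,172,50,60,6),0,0); put(crop(t,385,180,75,70,6),310,0) 
put(crop(s,305,200,80,48,5)[:, :],0,365); put(crop(s,295,270,105,90,4)[:,:],400,430) if 0 else put(crop(s,295,275,100,80,2),420,430)
cv2.imwrite("pics/z1.png",C)
E
```

```text
(no output)
```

View pics/z1.png

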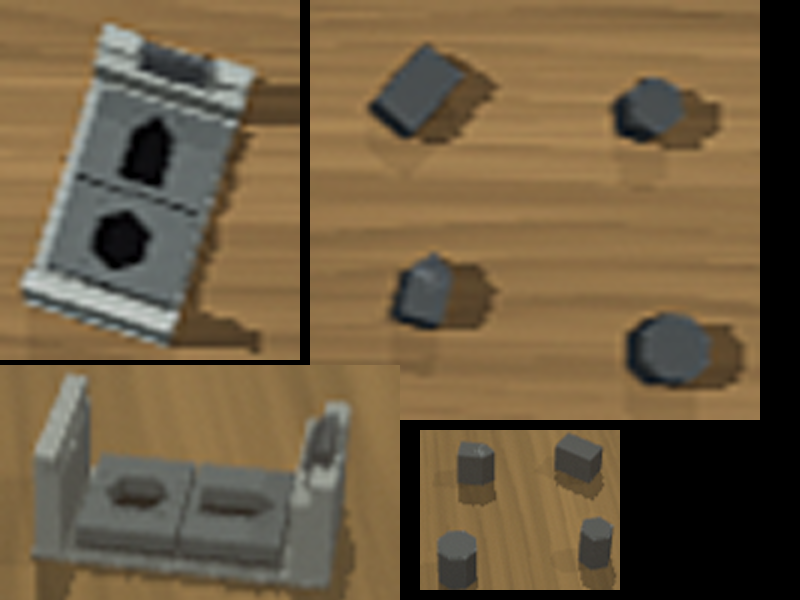

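The spent rectangle is at (404,195) and the octagon at (446,238). The hex is at (443,199) and the pointed block at (405,229) with its tip upward. The hex nest is in front and the key nest at the rear. Next I'll measure with masks.

```bash
cat > m.py <<'E'
from h import *
import sys
K=6
def up(im,x0,y0,w,h): return crop(im,x0,y0,w,h,K).astype(int)
def topx(x0,y0,p): return (np.asarray(p,float)+.5)/K-.5+[x0,y0]
def blobs(mask,amin):
    cs,_=cv2.findContours(mask.astype(np.uint8),cv2.RETR_EXTERNAL,cv2.CHAIN_APPROX_NONE)
    return sorted([c for c in cs if cv2.contourArea(c)>amin*K*K],key=cv2.contourArea,reverse=True)
def cen(c): m=cv2.moments(c); return np.array([m['m10'],m['m01']])/m['m00']
E
python3 - <<'E'
from m import *
T=r.snapshot("top");S=r.snapshot("side");ct,cs=cam(T),cam(S);t,s=T["color"],S["color"]
np.save("pics/cams.npy",np.array([ct,cs],dtype=object),allow_pickle=True)
# dark parts
P={}
for nm,im,c,boxes in(("top",t,ct,dict(hex=(428,185,35,30),key=(390,215,32,30),old=(430,224,35,30),rect=(388,180,35,30))),("side",s,cs,dict(hex=(368,312,32,38),key=(308,275,32,34),old=(298,320,32,40),rect=(358,273,35,32)))):
    for k,b in boxes.items():
        I=up(im,*b); sat=I[:,:,0]-I[:,:,2]; g=I.mean(2)
        m=(sat<8)
        B=blobs(m,20)
        if not B: print(nm,k,"none",sat.min()); continue
        c0=B[0]; z=np.zeros(m.shape,np.uint8); cv2.drawContours(z,[c0],-1,1,-1)
        vals=g[z>0]; th,_=cv2.threshold(vals.astype(np.uint8).reshape(-1,1),0,255,cv2.THRESH_OTSU)
        tf=blobs((z>0)&(g>th),8)[0]
        P[nm,k]=(topx(*b[:2],cen(c0)),topx(*b[:2],cen(tf)))
        print(nm,k,"sil",P[nm,k][0].round(2),cv2.contourArea(c0)/36,"top",P[nm,k][1].round(2),cv2.contourArea(tf)/36,"th",th,np.percentile(vals,[5,50,95]).round(), 'onz.04',onz(c,*P[nm,k][1],.04 if k!='rect' else .034).round(4))
        if nm=="top":
            q=topx(*b[:2],tf[:,0]); w=np.array([onz(c,*p,.04)[:2] for p in q]).astype(np.float32)
            (x,y),wh,a=cv2.minAreaRect(w); ap=cv2.approxPolyDP(w.reshape(-1,1,2),.004,True)[:,0]
            print("   rect",round(x,4),round(y,4),np.round(wh,4),round(a,1),"poly",ap.round(4).tolist())
for k in("hex","key","old","rect"):
    if("top",k)in P and("side",k)in P: print(k,[a.round(4) if hasattr(a,'round') else a for a in tri(ct,P["top",k][1],cs,P["side",k][1])])
# pockets
pk={}
for nm,im,c,b in(("top",t,ct,(310,188,35,35)),("side",s,cs,(318,212,55,30))):
    I=up(im,*b);g=I.mean(2); thr=55 if nm=="top" else 85
    print(nm,"grey pct",np.percentile(g,[2,5,10,20,50]).round())
    for B in blobs(g<thr,10)[:4]:
        q=topx(*b[:2],cen(B)); w=onz(c,*q,.02); print(nm,"pocket",q.round(2),cv2.contourArea(B)/36,w.round(4))
# housing/covers: light grey
C=np.zeros((600,800,3),np.uint8)
a=up(t,300,170,60,60).clip(0,255).astype(np.uint8)
C[:360,:360]=a[:,:,::-1]; a=up(t,222,195,50,52).clip(0,255).astype(np.uint8);C[:312,370:670]=a[:,:,::-1]
a=crop(s,280,165,100,40,4);C[365:525,:400]=a[:,:,::-1]
cv2.imwrite("pics/z2.png",C)
E
```

```text
top hex sil [440.85 197.88] 78.83333333333333 top [441.96 197.09] 57.09722222222222 th 54.0 [24. 76. 81.] onz.04 [ 0.582 -0.381  0.04 ]
   rect 0.582 -0.3808 [0.029  0.0319] 40.5 poly [[0.597100019454956, -0.3781999945640564], [0.586899995803833, -0.36419999599456787], [0.5730000138282776, -0.3675000071525574], [0.5658000111579895, -0.3822999894618988], [0.5794000029563904, -0.39629998803138733], [0.5928000211715698, -0.39250001311302185]]
top key sil [403.4  228.54] 78.13888888888889 top [404.06 227.94] 61.06944444444444 th 59.0 [30. 78. 96.] onz.04 [ 0.4726 -0.2497  0.04  ]
   rect 0.4746 -0.2497 [0.0238 0.0373] 76.5 poly [[0.4927999973297119, -0.25270000100135803], [0.48330000042915344, -0.23960000276565552], [0.46209999918937683, -0.23499999940395355], [0.4546000063419342, -0.25600001215934753], [0.4814999997615814, -0.2628999948501587]]
top old sil [444.2  237.96] 121.02777777777777 top [445.36 237.56] 93.29166666666667 th 56.0 [29. 77. 83.] onz.04 [ 0.4427 -0.3903  0.04  ]
   rect 0.4427 -0.3899 [0.0383 0.0369] 85.9 poly [[0.46059998869895935, -0.38339999318122864], [0.45070001
[... 1249 characters left out ...]
 0.0383]), np.float64(0.0011)]
key [array([ 0.4734, -0.2501,  0.0384]), np.float64(0.0014)]
old [array([ 0.4433, -0.3907,  0.0385]), np.float64(0.001)]
rect [array([ 0.591 , -0.2474,  0.0316]), np.float64(0.0014)]
top grey pct [  4.  12.  32.  73. 105.]
top pocket [329.18 197.15] 68.54166666666667 [0.5768 0.0072 0.02  ]
top pocket [324.6  211.59] 67.125 [0.5258 0.0221 0.02  ]
side grey pct [ 57.  64.  71.  77. 101.]
side pocket [341.48 236.12] 184.18055555555554 [ 0.5457 -0.035   0.02  ]
side pocket [351.27 227.34] 66.84722222222223 [0.5777 0.0049 0.02  ]
side pocket [331.98 225.31] 61.083333333333336 [0.5267 0.0201 0.02  ]
side pocket [319.84 221.99] 55.72222222222222 [0.4952 0.0403 0.02  ]
```

View pics/z2.png

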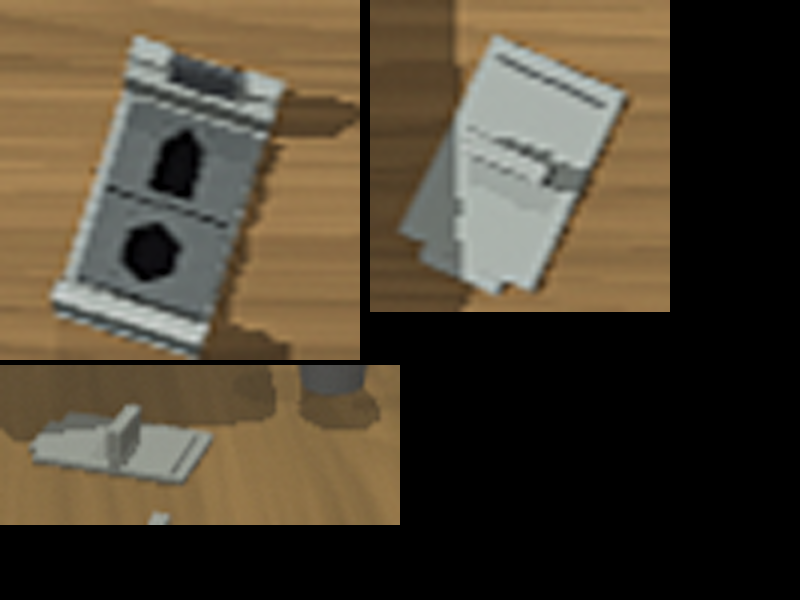

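```bash
python3 - <<'E'
from m import *
from scipy.spatial.transform import Rotation as R
ct,cs=np.load("pics/cams.npy",allow_pickle=True)
t=np.load("pics/top0.npy"); s=np.load("pics/side0.npy")
W=lambda c,b,B,z:np.array([onz(c,*p,z)[:2] for p in topx(*b[:2],B[:,0])]).astype(np.float32)
# cover
b=(222,195,50,52); I=up(t,*b); B=blobs((I[:,:,0]-I[:,:,2])<14,200)[0]; w=W(ct,b,B,.004)
print("cover",cv2.minAreaRect(w), "poly",cv2.approxPolyDP(w.reshape(-1,1,2),.006,True)[:,0].round(4).tolist())
for bb in((165,262,48,45),(218,255,75,72)):
    I=up(t,*bb); B=blobs((I[:,:,0]-I[:,:,2])<14,100)[0]; print("other cover",np.round(cv2.minAreaRect(W(ct,bb,B,.004))[1],3))
# housing: all white silhouette & bright strips
b=(300,170,60,60); I=up(t,*b); g=I.mean(2); sat=I[:,:,0]-I[:,:,2]
for th in(150,165,180):
    for B in blobs((g>th)&(sat<25),12)[:4]:
        w=W(ct,b,B,.065); print("bright",th,[np.round(x,4) for x in cv2.minAreaRect(w)],"poly",cv2.approxPolyDP(w.reshape(-1,1,2),.006,True)[:,0].round(4).tolist())
# pockets
for B in blobs(g<55,20)[:2]:
    w=W(ct,b,B,.02); print("pocket",[np.round(x,4) for x in cv2.minAreaRect(w)])
    m=(w-w.mean(0)); a=np.arctan2(m[:,1],m[:,0]); rr=np.hypot(*m.T); print(" 6th",np.degrees(np.angle((rr*np.exp(6j*a)).sum())/6))
b=(428,185,35,30); I=up(t,*b); g=I.mean(2); B=blobs(((I[:,:,0]-I[:,:,2])<8)&(g>54),20)[0]; w=W(ct,b,B,.04)
m=w-cen(B)*0-w.mean(0); a=np.arctan2(m[:,1],m[:,0]); rr=np.hypot(*m.T); print("hex 6th vertex angle",np.degrees(np.angle((rr*np.exp(6j*a)).sum())/6))
print(R.from_quat(r.get_state()["eef_rot"]).as_matrix().round(3))
E
```

```text
cover ((0.48214611411094666, 0.2992595434188843), (0.08576534688472748, 0.1376410871744156), 66.5538330078125) poly [[0.5601999759674072, 0.31049999594688416], [0.4472000002861023, 0.3612000048160553], [0.43939998745918274, 0.34630000591278076], [0.42829999327659607, 0.34700000286102295], [0.4106999933719635, 0.3034000098705292], [0.41780000925064087, 0.29739999771118164], [0.4140999913215637, 0.28220000863075256], [0.5281000137329102, 0.23510000109672546]]
other cover [0.066 0.107]
other cover [0.197 0.12 ]
bright 150 [array([0.4861, 0.034 ]), array([0.0883, 0.0132]), np.float64(72.78)] poly [[0.49619999527931213, 0.0771000012755394], [0.46970000863075256, -0.002300000051036477], [0.4772000014781952, -0.009399999864399433], [0.5031999945640564, 0.06669999659061432]]
bright 150 [array([0.5573, 0.0526]), array([0.006 , 0.1097]), np.float64(73.6772)] poly [[0.6103000044822693, 0.038600001484155655], [0.5042999982833862, 0.06669999659061432]]
bright 150 [array([0.6349, 0.0246]), array([0.0218, 0.0116]), np.float64(70.637)] poly [[0.6421999931335449, 0.03359999880194664], [0.631200015544
[... 737 characters left out ...]
, [0.6291999816894531, 0.016899999231100082], [0.6362000107765198, 0.01590000092983246]]
bright 180 [array([0.4857, 0.034 ]), array([0.0857, 0.0096]), np.float64(74.1681)] poly [[0.4945000112056732, 0.07599999755620956], [0.4708000123500824, -0.0012000000569969416], [0.47769999504089355, -0.008299999870359898], [0.48989999294281006, 0.05460000038146973], [0.5008000135421753, 0.07000000029802322]]
pocket [array([0.579 , 0.0064]), array([0.0264, 0.0404]), np.float64(73.8226)]
 6th -12.365637
pocket [array([0.5256, 0.0225]), array([0.0338, 0.0319]), np.float64(41.7633)]
 6th -14.976917
hex 6th vertex angle 9.98236424074629
[[-0.     0.431  0.902]
 [-0.001  0.902 -0.431]
 [-1.    -0.001  0.   ]]
```

```bash
cat > plan.py <<'E'
from h import *
from scipy.spatial.transform import Rotation as R
def Rg(psi,pitch=0):
    "tool pointing down, jaw (tool y) at world angle psi deg; pitch = deg about tool z"
    p=np.radians(psi); x=np.array([0,0,-1.]); y=np.array([np.cos(p),np.sin(p),0])
    return R.from_matrix(np.c_[x,y,np.cross(x,y)])*R.from_rotvec([0,0,np.radians(pitch)])
def plan(pos,psi,pitch=0,n=1,st=None):
    st=st or r.get_state(); R0=R.from_quat(st["eef_rot"]); p0=st["tool_pos"]
    rv=(R0.inv()*Rg(psi,pitch)).as_rotvec(); d=np.asarray(pos)-p0
    print("now",p0.round(4),"turn deg",np.degrees(rv).round(2),"shift tool cm, start axes",(R0.inv().apply(d)*100).round(2),"end axes",(Rg(psi,pitch).inv().apply(d)*100).round(2),"F",np.round(st["contact_force"],1),"t",round(st["clock"],2),"open",round(st["opening"],3))
E
python3 -c "
from plan import *
plan([0.4753-.0019,-.2504+.0005,.12],76.5)"
```

```text
now [0.2694 0.5636 0.2492] turn deg [-12.04  -0.     0.06] shift tool cm, start axes [ 13.   -64.59  53.48] end axes [ 12.92 -74.34  38.83] F [ 0.3 -0.4  0.6] t 0.2 open 0.996
```

Call:
drive_tool(
  deltas=[
    [[-6, 0, 0], [0, 0, 0], 4.8],
    [[-6, 0, 0], [0, 0, 0], 4.8],
    [[0, 0, 0], [0, -3.1, 1.62], 4.8],
    [[0, 0, 0], [0, -3.1, 1.62], 4.8],
    [[0, 0, 0], [0, -3.1, 1.62], 4.8],
    [[0, 0, 0], [0, -3.1, 1.62], 4.8],
    [[0, 0, 0], [0, -3.1, 1.62], 4.8],
    [[0, 0, 0], [0, -3.1, 1.62], 4.8],
    [[0, 0, 0], [0, -3.1, 1.62], 4.8],
    [[0, 0, 0], [0, -3.1, 1.62], 4.8],
    [[0, 0, 0], [0, -3.1, 1.62], 4.8],
    [[0, 0, 0], [0, -3.1, 1.62], 4.8],
  ],
)

```text
clock: 1.2
tool_pos: [0.3545, 0.223, 0.2498]
eef_rot: [0.083, 0.702, -0.083, 0.702]
contact_force: [1.1, 0.2, 0.6]
opening: 0.545
```

Call:
drive_tool(
  deltas=[
    [[0, 0, 0], [0, -3.1, 1.62], 4.8],
    [[0, 0, 0], [0, -3.1, 1.62], 4.8],
    [[0, 0, 0], [0, -3.1, 1.62], 4.8],
    [[0, 0, 0], [0, -3.1, 1.62], 4.8],
    [[0, 0, 0], [0, -3.1, 1.62], 4.8],
    [[0, 0, 0], [0, -3.1, 1.62], 4.8],
    [[0, 0, 0], [0, -3.1, 1.62], 4.8],
    [[0, 0, 0], [0, -3.1, 1.62], 4.8],
    [[0, 0, 0], [0, -3.1, 1.62], 4.8],
    [[0, 0, 0], [0, -3.1, 1.62], 4.8],
    [[0, 0, 0], [0, -3.1, 1.62], 4.8],
    [[0, 0, 0], [0, -3.1, 1.62], 4.8],
  ],
)

```text
clock: 2.2
tool_pos: [0.4563, -0.1845, 0.2497]
eef_rot: [0.084, 0.702, -0.083, 0.702]
contact_force: [0.1, -0.2, -0.9]
opening: 0.543
```

Call:
drive_tool(
  deltas=[
    [[0, 0, 0], [3, 0, 0], 4.8],
    [[0, 0, 0], [3, 0, 0], 4.8],
    [[0, 0, 0], [3, 0, 0], 4.8],
    [[0, 0, 0], [3, 0, 0], 4.8],
    [[0, 0, 0], [0, 0, 0], 4.8],
  ],
)

```text
clock: 2.62
tool_pos: [0.4535, -0.1817, 0.1255]
eef_rot: [0.084, 0.705, -0.083, 0.699]
contact_force: [-1.0, 0.3, -0.3]
opening: 0.545
```

```bash
python3 - <<'E'
from plan import *
plan([0.4753-.0019,-.2504+.0005,.025],76.5)
T=r.snapshot("top")["color"];S=r.snapshot("side")["color"]
C=np.zeros((600,800,3),np.uint8)
C[:420,:400]=crop(T,360,190,80,84,5)[:420]; C[:420,400:800]=crop(S,280,200,80,84,5)
cv2.imwrite("pics/z3.png",C[:,:,::-1])
E
```

```text
now [ 0.4535 -0.1817  0.1255] turn deg [-0.01 -0.5  -0.03] shift tool cm, start axes [10.02 -6.18  3.61] end axes [10.05 -6.17  3.53] F [-1.   0.3 -0.3] t 2.62 open 0.545
```

View pics/z3.png

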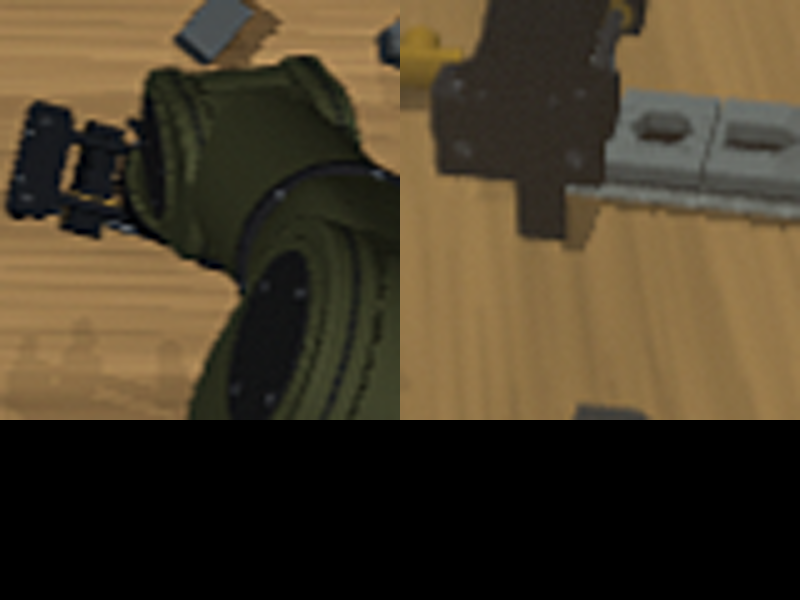

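The gripper is short of the target (in the side view the finger is at about (388,245)), and the arm hides the key from the top. Moving on.

Call:
drive_tool(
  deltas=[
    [[0, -0.5, 0], [0, -2.1, 1.2], 4.8],
    [[0, 0, 0], [0, -2.1, 1.2], 4.8],
    [[0, 0, 0], [0, -2, 1.15], 4.8],
    [[0, 0, 0], [0, 0, 0], 4.8],
    [[0, 0, 0], [2, 0, 0], 4.8],
    [[0, 0, 0], [2, 0, 0], 4.8],
    [[0, 0, 0], [0, 0, 0], 4.8],
  ],
)

```text
clock: 3.3
tool_pos: [0.476, -0.2507, 0.0895]
eef_rot: [0.083, 0.7, -0.084, 0.705]
contact_force: [-1.1, 0.4, -0.5]
opening: 0.545
```

```bash
python3 - <<'E'
from plan import *
plan([0.4753-.0019,-.2504+.0005,.025],76.5)
E
```

```text
now [ 0.476  -0.2507  0.0895] turn deg [-0.04  0.41 -0.03] shift tool cm, start axes [ 6.45  0.02 -0.32] end axes [ 6.45  0.02 -0.27] F [-1.1  0.4 -0.5] t 3.3 open 0.545
```

Call:
drive_tool(
  deltas=[
    [[0, 0.2, 0], [1.6, 0, -0.13], 4.8],
    [[0, 0, 0], [1.6, 0, -0.13], 4.8],
    [[0, 0, 0], [1.6, 0, 0], 4.8],
    [[0, 0, 0], [1.65, 0, 0], 4.8],
    [[0, 0, 0], [0, 0, 0], 4.8],
    [[0, 0, 0], [0, 0, 0], 4.8],
  ],
)

```text
clock: 3.8
tool_pos: [0.4751, -0.2505, 0.0267]
eef_rot: [0.083, 0.7, -0.083, 0.704]
contact_force: [-0.0, -0.7, -0.9]
opening: 0.542
```

```bash
python3 - <<'E'
from plan import *
plan([0.4753-.0019,-.2504+.0005,.025],76.5)
E
```

```text
now [ 0.4751 -0.2505  0.0267] turn deg [-0.02  0.34  0.  ] shift tool cm, start axes [ 0.16  0.02 -0.18] end axes [ 0.17  0.02 -0.18] F [-0.  -0.7 -0.9] t 3.8 open 0.542
```

Call:
drive_tool(
  deltas=[
    [[0, 0.3, 0], [0.15, 0, -0.15], 4.8],
    [[0, 0, 0], [0, 0, 0], 1.5],
    [[0, 0, 0], [0, 0, 0], 1.5],
    [[0, 0, 0], [0, 0, 0], 1.5],
    [[0, 0, 0], [0, 0, 0], 1.5],
    [[0, 0, 0], [0, 0, 0], 1.5],
    [[0, 0, 0], [0, 0, 0], 1.5],
  ],
  force=25,
)

```text
clock: 4.38
tool_pos: [0.4733, -0.2503, 0.0244]
eef_rot: [0.083, 0.702, -0.083, 0.702]
contact_force: [-1.1, 0.0, 6.8]
opening: 0.274
```

```bash
python3 - <<'E'
from plan import *
plan([0.4753-.0019,-.2504+.0005,.025],76.5)
plan([0.5796,0.0064,.1],73.8)
E
```

```text
now [ 0.4733 -0.2503  0.0244] turn deg [-0.04  0.04 -0.  ] shift tool cm, start axes [-0.06  0.04 -0.  ] end axes [-0.06  0.04 -0.  ] F [-1.1  0.   6.8] t 4.38 open 0.274
now [ 0.4733 -0.2503  0.0244] turn deg [ 2.66  0.04 -0.01] shift tool cm, start axes [-7.56 27.44  4.33] end axes [-7.56 27.62  3.04] F [-1.1  0.   6.8] t 4.38 open 0.274
```

Call:
drive_tool(
  deltas=[
    [[0, 0, 0], [-2.5, 0, 0], 1.5],
    [[0, 0, 0], [-2.5, 0, 0], 1.5],
    [[0, 0, 0], [-2.5, 0, 0], 1.5],
    [[2.7, 0, 0], [0, 0, 0], 1.5],
    [[0, 0, 0], [0, 2.76, 0.28], 1.5],
    [[0, 0, 0], [0, 2.76, 0.28], 1.5],
    [[0, 0, 0], [0, 2.76, 0.28], 1.5],
    [[0, 0, 0], [0, 2.76, 0.28], 1.5],
    [[0, 0, 0], [0, 2.76, 0.28], 1.5],
    [[0, 0, 0], [0, 2.76, 0.28], 1.5],
    [[0, 0, 0], [0, 2.76, 0.28], 1.5],
    [[0, 0, 0], [0, 2.76, 0.28], 1.5],
  ],
)

```text
clock: 5.38
tool_pos: [0.5563, -0.0434, 0.0986]
eef_rot: [0.1, 0.7, -0.1, 0.7]
contact_force: [-1.2, 1.0, -1.3]
opening: 0.27
```

Call:
drive_tool(
  deltas=[
    [[0, 0, 0], [0, 2.76, 0.28], 1.5],
    [[0, 0, 0], [0, 2.76, 0.28], 1.5],
    [[0, 0, 0], [0, 0, 0], 1.5],
    [[0, 0, 0], [0, 0, 0], 1.5],
    [[0, 0, 0], [0, 0, 0], 1.5],
  ],
)

```text
clock: 5.8
tool_pos: [0.5764, 0.0059, 0.0985]
eef_rot: [0.099, 0.7, -0.1, 0.7]
contact_force: [-1.2, -0.8, -1.0]
opening: 0.266
```

```bash
python3 - <<'E'
from plan import *
plan([0.5777,0.0070,.055],73.8)
T=r.snapshot("top")["color"];S=r.snapshot("side")["color"]
C=np.zeros((600,800,3),np.uint8)
C[:420,:360]=crop(T,295,160,60,70,6); C[:420,370:790]=crop(S,305,175,70,70,6)
cv2.imwrite("pics/z4.png",C[:,:,::-1])
E
```

```text
now [0.5764 0.0059 0.0985] turn deg [-0.05 -0.07  0.09] shift tool cm, start axes [4.35 0.15 0.1 ] end axes [4.35 0.14 0.1 ] F [-1.2 -0.8 -1. ] t 5.8 open 0.266
```

View pics/z4.png

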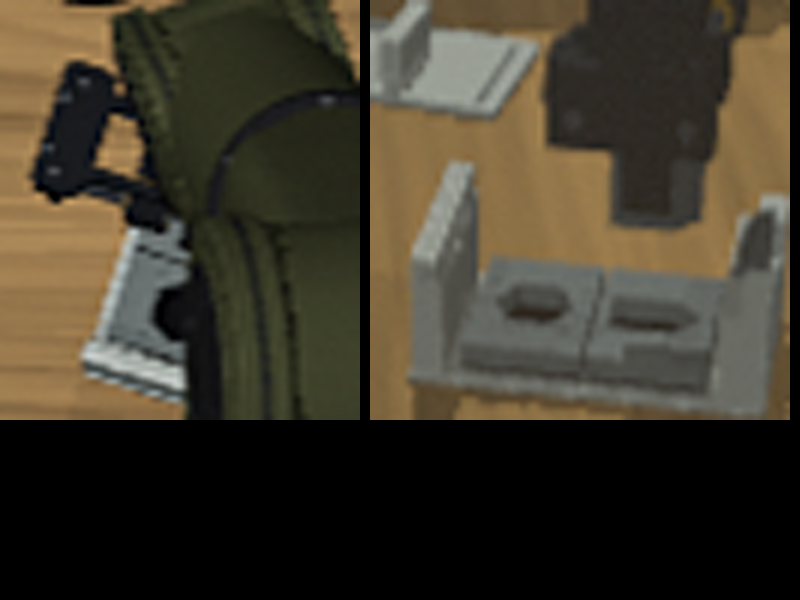

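In the side view the held key (bottom at about (413,212)) is squarely over the rear pocket at (413,227). Correcting and descending.

Call:
drive_tool(
  deltas=[
    [[0, 0, 0], [1.5, 0.14, 0.1], 1.5],
    [[0, 0, 0], [1.5, 0, 0], 1.5],
    [[0, 0, 0], [1.5, 0, 0], 1.5],
    [[0, 0, 0], [0, 0, 0], 1.5],
    [[0, 0, 0], [0, 0, 0], 1.5],
  ],
)

```text
clock: 6.32
tool_pos: [0.5776, 0.0065, 0.0534]
eef_rot: [0.1, 0.701, -0.101, 0.699]
contact_force: [0.9, 0.4, -0.7]
opening: 0.271
```

```bash
python3 - <<'E'
from plan import *
plan([0.5777,0.0070,.0324],73.8)
E
```

```text
now [0.5776 0.0065 0.0534] turn deg [-0.13 -0.1   0.08] shift tool cm, start axes [2.1  0.05 0.  ] end axes [ 2.1   0.05 -0.  ] F [ 0.9  0.4 -0.7] t 6.32 open 0.271
```

Call:
drive_tool(
  deltas=[
    [[0, 0, 0], [0.5, 0, 0], 1.5],
    [[0, 0, 0], [0.4, 0, 0], 1.5],
    [[0, 0, 0], [0.3, 0, 0], 1.5],
    [[0, 0, 0], [0.2, 0, 0], 1.5],
    [[0, 0, 0], [0, 0, 0], 1.5],
  ],
)

```text
clock: 6.73
tool_pos: [0.5783, 0.0079, 0.0397]
eef_rot: [0.1, 0.7, -0.1, 0.7]
contact_force: [-0.3, -0.3, -1.9]
opening: 0.27
```

```bash
python3 - <<'E'
from plan import *
plan([0.5777,0.0070,.0324],73.8)
E
```

```text
now [0.5783 0.0079 0.0397] turn deg [-0.04 -0.02  0.  ] shift tool cm, start axes [ 0.73 -0.1  -0.03] end axes [ 0.73 -0.1  -0.03] F [-0.3 -0.3 -1.9] t 6.73 open 0.27
```

Call:
drive_tool(
  deltas=[
    [[0, 0, 0], [0.3, 0, 0], 1.5],
    [[0, 0, 0], [0.3, 0, 0], 1.5],
    [[0, 0, 0], [0.15, 0, 0], 1.5],
    [[0, 0, 0], [0, 0, 0], 1.5],
    [[0, 0, 0], [0, 0, 0], 1.5],
  ],
)

```text
clock: 7.15
tool_pos: [0.5784, 0.0079, 0.0324]
eef_rot: [0.1, 0.7, -0.1, 0.7]
contact_force: [0.4, -0.3, 1.4]
opening: 0.269
```

```bash
python3 - <<'E'
from plan import *
plan([0.5777,0.0070,.0324],73.8)
E
```

```text
now [0.5784 0.0079 0.0324] turn deg [-0.04 -0.   -0.  ] shift tool cm, start axes [ 0.   -0.11 -0.04] end axes [ 0.   -0.11 -0.04] F [ 0.4 -0.3  1.4] t 7.15 open 0.269
```

Call:
drive_tool(
  deltas=[
    [[0, 0, 0], [0, 0, 0], 4.2],
    [[0, 0, 0], [0, 0, 0], 4.2],
    [[0, 0, 0], [0, 0, 0], 4.2],
    [[0, 0, 0], [-2, 0, 0], 4.2],
    [[0, 0, 0], [-3, 0, 0], 5.2],
    [[0, 0, 0], [-3, 0, 0], 5.2],
    [[0, 0, 0], [-1, 0, 0], 5.2],
    [[-6.5, 0, 0], [0, 0, 0], 5.2],
    [[-6.5, 0, 0], [0, 0, 0], 5.2],
    [[-6.5, 0, 0], [0, 0, 0], 5.2],
    [[-6.5, 0, 0], [0, 0, 0], 5.2],
    [[0, 0, 0], [0, 0, 0], 5.2],
  ],
)

```text
clock: 8.15
tool_pos: [0.5782, 0.0076, 0.122]
eef_rot: [-0.061, 0.705, 0.061, 0.704]
contact_force: [-0.2, -0.1, 0.6]
opening: 0.587
```

```bash
python3 - <<'E'
from plan import *
plan([.5825,-.3813,.1],100)
E
```

```text
now [0.5782 0.0076 0.122 ] turn deg [-0.1  -0.03 -0.03] shift tool cm, start axes [  2.18 -38.38  -6.26] end axes [  2.2  -38.37  -6.33] F [-0.2 -0.1  0.6] t 8.15 open 0.587
```

Call:
drive_tool(
  deltas=[
    [[0, 0, 0], [0, -3.2, -0.53], 5.2],
    [[0, 0, 0], [0, -3.2, -0.53], 5.2],
    [[0, 0, 0], [0, -3.2, -0.53], 5.2],
    [[0, 0, 0], [0, -3.2, -0.53], 5.2],
    [[0, 0, 0], [0, -3.2, -0.53], 5.2],
    [[0, 0, 0], [0, -3.2, -0.53], 5.2],
    [[0, 0, 0], [0, -3.2, -0.53], 5.2],
    [[0, 0, 0], [0, -3.2, -0.53], 5.2],
    [[0, 0, 0], [0, -3.2, -0.53], 5.2],
    [[0, 0, 0], [0, -3.2, -0.53], 5.2],
    [[0, 0, 0], [0, -3.2, -0.53], 5.2],
    [[0, 0, 0], [0, -3.2, -0.53], 5.2],
  ],
)

```text
clock: 9.15
tool_pos: [0.5803, -0.3829, 0.1219]
eef_rot: [-0.059, 0.705, 0.059, 0.704]
contact_force: [0.2, 0.4, 0.4]
opening: 0.595
```

Call:
drive_tool(
  deltas=[
    [[0, 0, 0], [1, 0, 0], 5.2],
    [[0, 0, 0], [1, 0, 0], 5.2],
    [[0, 0, 0], [1, 0, 0], 5.2],
    [[0, 0, 0], [0, 0, 0], 5.2],
    [[0, 0, 0], [0, 0, 0], 5.2],
  ],
)

```text
clock: 9.57
tool_pos: [0.5809, -0.3787, 0.0913]
eef_rot: [-0.06, 0.705, 0.062, 0.704]
contact_force: [-0.4, -0.0, 0.7]
opening: 0.589
```

```bash
python3 - <<'E'
from plan import *
plan([.5825,-.3813,.0245],100)
E
```

```text
now [ 0.5809 -0.3787  0.0913] turn deg [-0.11 -0.08 -0.15] shift tool cm, start axes [ 6.68 -0.3   0.13] end axes [ 6.68 -0.28  0.12] F [-0.4 -0.   0.7] t 9.57 open 0.589
```

Call:
drive_tool(
  deltas=[
    [[0, 0, 0], [1.8, -0.28, 0.12], 5.2],
    [[0, 0, 0], [1.8, 0, 0], 5.2],
    [[0, 0, 0], [1.8, 0, 0], 5.2],
    [[0, 0, 0], [1.25, 0, 0], 5.2],
    [[0, 0, 0], [0, 0, 0], 5.2],
    [[0, 0, 0], [0, 0, 0], 2],
    [[0, 0, 0], [0, 0, 0], 2],
    [[0, 0, 0], [0, 0, 0], 2],
    [[0, 0, 0], [0, 0, 0], 2],
    [[0, 0, 0], [0, 0, 0], 2],
  ],
  force=25,
)

```text
clock: 10.4
tool_pos: [0.5834, -0.384, 0.0272]
eef_rot: [-0.06, 0.704, 0.06, 0.705]
contact_force: [-1.1, 0.5, 4.8]
opening: 0.338
```

```bash
python3 - <<'E'
from plan import *
plan([.5825,-.3813,.0245],100)
plan([.5258,.0221,.1],73.8)
E
```

```text
now [ 0.5834 -0.384   0.0272] turn deg [-0.24  0.1   0.05] shift tool cm, start axes [ 0.27  0.28 -0.04] end axes [ 0.27  0.28 -0.04] F [-1.1  0.5  4.8] t 10.4 open 0.338
now [ 0.5834 -0.384   0.0272] turn deg [2.596e+01 1.100e-01 2.000e-02] shift tool cm, start axes [-7.31 40.99  1.22] end axes [ -7.28  37.39 -16.86] F [-1.1  0.5  4.8] t 10.4 open 0.338
```

Call:
drive_tool(
  deltas=[
    [[0, 0, 0], [-2.5, 0, 0], 2],
    [[0, 0, 0], [-2.8, 0, 0], 2],
    [[0, 0, 0], [-2.8, 0, 0], 2],
    [[6.5, 0, 0], [0, 0, 0], 2],
    [[6.5, 0, 0], [0, 0, 0], 2],
    [[6.5, 0, 0], [0, 0, 0], 2],
    [[6.5, 0, 0], [0, 0, 0], 2],
    [[0, 0, 0], [0, 2.5, -1.1], 2],
    [[0, 0, 0], [0, 2.7, -1.2], 2],
    [[0, 0, 0], [0, 2.7, -1.2], 2],
    [[0, 0, 0], [0, 2.7, -1.2], 2],
    [[0, 0, 0], [0, 2.7, -1.2], 2],
  ],
)

```text
clock: 11.4
tool_pos: [0.5628, -0.2386, 0.1072]
eef_rot: [0.1, 0.7, -0.1, 0.7]
contact_force: [1.0, 0.5, 0.7]
opening: 0.337
```

Call:
drive_tool(
  deltas=[
    [[0, 0, 0], [0, 2.7, -1.2], 2],
    [[0, 0, 0], [0, 2.7, -1.2], 2],
    [[0, 0, 0], [0, 2.7, -1.2], 2],
    [[0, 0, 0], [0, 2.7, -1.2], 2],
    [[0, 0, 0], [0, 2.7, -1.2], 2],
    [[0, 0, 0], [0, 2.7, -1.2], 2],
    [[0, 0, 0], [0, 2.7, -1.2], 2],
    [[0, 0, 0], [0, 2.7, -1.2], 2],
    [[0, 0, 0], [0, 2.5, -1.1], 2],
    [[0, 0, 0], [0, 0, 0], 2],
    [[0, 0, 0], [0, 0, 0], 2],
  ],
)

```text
clock: 12.32
tool_pos: [0.5279, 0.0238, 0.1073]
eef_rot: [0.099, 0.7, -0.098, 0.7]
contact_force: [-0.6, -0.8, -0.5]
opening: 0.339
```

```bash
python3 - <<'E'
from plan import *
plan([.5272,.0223,.055],73.8)
E
```

```text
now [0.5279 0.0238 0.1073] turn deg [ 0.2   0.02 -0.07] shift tool cm, start axes [ 5.23 -0.17 -0.03] end axes [ 5.23 -0.17 -0.02] F [-0.6 -0.8 -0.5] t 12.32 open 0.339
```

Call:
drive_tool(
  deltas=[
    [[0, 0, 0], [1.7, -0.15, 0], 2],
    [[0, 0, 0], [1.7, 0, 0], 2],
    [[0, 0, 0], [1.7, 0, 0], 2],
    [[0, 0, 0], [0, 0, 0], 2],
    [[0, 0, 0], [0, 0, 0], 2],
    [[0, 0, 0], [0, 0, 0], 2],
  ],
)

```text
clock: 12.82
tool_pos: [0.5278, 0.0192, 0.0565]
eef_rot: [0.1, 0.7, -0.1, 0.7]
contact_force: [0.0, 0.2, -0.4]
opening: 0.338
```

```bash
python3 - <<'E'
from plan import *
plan([.5272,.0223,.0352],73.8)
S=r.snapshot("side")["color"]
cv2.imwrite("pics/z5.png",crop(S,305,175,80,75,7)[:,:,::-1])
E
```

```text
now [0.5278 0.0192 0.0565] turn deg [-0.12  0.06  0.  ] shift tool cm, start axes [ 2.13  0.28 -0.15] end axes [ 2.13  0.28 -0.15] F [ 0.   0.2 -0.4] t 12.82 open 0.338
```

View pics/z5.png

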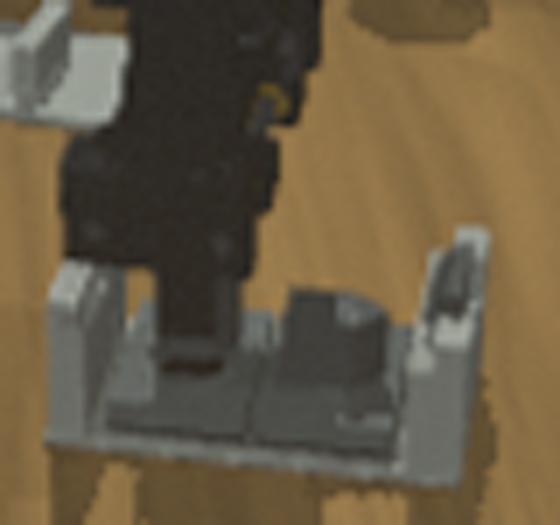

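The key is home in the rear nest, and the hex (bottom at about (333,226) in the side view) is just above the front pocket. Correcting sideways before going in.

Call:
drive_tool(
  deltas=[
    [[0, 0, 0], [0.3, 0.25, -0.12], 2],
    [[0, 0, 0], [0, 0, 0], 2],
    [[0, 0, 0], [0, 0, 0], 2],
    [[0, 0, 0], [0, 0, 0], 2],
  ],
)

```text
clock: 13.2
tool_pos: [0.527, 0.023, 0.0532]
eef_rot: [0.1, 0.7, -0.1, 0.7]
contact_force: [-0.4, 0.4, -0.7]
opening: 0.337
```

```bash
python3 - <<'E'
from plan import *
plan([.5272,.0223,.0352],73.8)
E
```

```text
now [0.527  0.023  0.0532] turn deg [-0.03  0.02 -0.01] shift tool cm, start axes [ 1.8  -0.06  0.04] end axes [ 1.8  -0.06  0.04] F [-0.4  0.4 -0.7] t 13.2 open 0.337
```

Call:
drive_tool(
  deltas=[
    [[0, 0, 0], [0.4, 0, 0], 2],
    [[0, 0, 0], [0.3, 0, 0], 2],
    [[0, 0, 0], [0.3, 0, 0], 2],
    [[0, 0, 0], [0.2, 0, 0], 2],
    [[0, 0, 0], [0, 0, 0], 2],
    [[0, 0, 0], [0, 0, 0], 2],
  ],
)

```text
clock: 13.7
tool_pos: [0.5267, 0.0229, 0.0406]
eef_rot: [0.1, 0.7, -0.1, 0.7]
contact_force: [0.9, 0.2, -1.5]
opening: 0.341
```

```bash
python3 - <<'E'
from plan import *
plan([.5272,.0223,.0352],73.8)
E
```

```text
now [0.5267 0.0229 0.0406] turn deg [-0.04 -0.02  0.01] shift tool cm, start axes [ 0.54 -0.04  0.06] end axes [ 0.54 -0.04  0.06] F [ 0.9  0.2 -1.5] t 13.7 open 0.341
```

Call:
drive_tool(
  deltas=[
    [[0, 0, 0], [0.2, 0, 0], 2],
    [[0, 0, 0], [0.2, 0, 0], 2],
    [[0, 0, 0], [0.15, 0, 0], 2],
    [[0, 0, 0], [0, 0, 0], 2],
    [[0, 0, 0], [0, 0, 0], 2],
  ],
)

```text
clock: 14.12
tool_pos: [0.5268, 0.0229, 0.0353]
eef_rot: [0.1, 0.7, -0.1, 0.7]
contact_force: [0.3, -0.4, -0.3]
opening: 0.339
```

```bash
python3 - <<'E'
from plan import *
plan([.5272,.0223,.0352],73.8)
E
```

```text
now [0.5268 0.0229 0.0353] turn deg [-0.04 -0.   -0.  ] shift tool cm, start axes [ 0.01 -0.05  0.05] end axes [ 0.01 -0.05  0.05] F [ 0.3 -0.4 -0.3] t 14.12 open 0.339
```

Call:
drive_tool(
  deltas=[
    [[0, 0, 0], [0.1, 0, 0], 2],
    [[0, 0, 0], [0, 0, 0], 4.8],
    [[0, 0, 0], [0, 0, 0], 4.8],
    [[0, 0, 0], [0, 0, 0], 4.8],
    [[0, 0, 0], [-2, 0, 0], 4.8],
    [[0, 0, 0], [-3, 0, 0], 4.8],
    [[0, 0, 0], [-3, 0, 0], 4.8],
    [[0, 0, 0], [-3, 0, 0], 4.8],
    [[0, 0, 0], [-3, 0, 0], 4.8],
    [[0, 0, 0], [-1, 0, 0], 4.8],
    [[0, 0, 0], [0, 0, 0], 4.8],
  ],
)

```text
clock: 15.03
tool_pos: [0.5284, 0.023, 0.1867]
eef_rot: [0.101, 0.698, -0.1, 0.702]
contact_force: [-0.5, 0.4, -0.1]
opening: 0.548
```

```bash
python3 - <<'E'
from plan import *
ct,cs=np.load("pics/cams.npy",allow_pickle=True)
print("oven base",[onz(cs,*p,0).round(3) for p in((283,158),(345,152))],"oven top right edge in top img at z=.2/.25",onz(ct,192,180,.2).round(3),onz(ct,192,245,.25).round(3))
print("beaker",onz(cs,363,172,0).round(3))
plan([.4867,.2973,.15],-23.45); plan([.4867,.2973,.15],156.55); print(r.get_state()["q"].round(2))
# rib height: two views of the rib top corners (z2 crop readings)
print("rib top right-rear / left-rear", tri(ct,(222+(548-370)/6,195+176/6),cs,(280+120/4,165+(412-365)/4)))
E
```

```text
oven base [array([0.403, 0.526, 0.   ]), array([0.637, 0.559, 0.   ])] oven top right edge in top img at z=.2/.25 [0.592 0.436 0.2  ] [0.389 0.41  0.25 ]
beaker [0.675 0.382 0.   ]
now [0.5284 0.023  0.1867] turn deg [97.19  0.1  -0.33] shift tool cm, start axes [  3.67  25.16 -11.71] end axes [  3.67 -14.74 -23.5 ] F [-0.5  0.4 -0.1] t 15.03 open 0.548
now [0.5284 0.023  0.1867] turn deg [-82.81   0.32   0.1 ] shift tool cm, start axes [  3.67  25.16 -11.71] end axes [ 3.67 14.74 23.5 ] F [-0.5  0.4 -0.1] t 15.03 open 0.548
[ 0.    0.66 -0.21  1.92  0.24  0.58  0.92]
rib top right-rear / left-rear (array([0.47907731, 0.26896587, 0.04623469]), np.float64(0.010930657591971378))
```

Call:
drive_tool(
  deltas=[
    [[7, 0, 0], [0, 0, 0], 4.4],
    [[7, 0, 0], [0, 0, 0], 4.4],
    [[7, 0, 0], [0, 0, 0], 4.4],
    [[7, 0, 0], [0, 0, 0], 4.4],
    [[7, 0, 0], [0, 0, 0], 4.4],
    [[7, 0, 0], [0, 0, 0], 4.4],
    [[7, 0, 0], [0, 0, 0], 4.4],
    [[7, 0, 0], [0, 0, 0], 4.4],
    [[7, 0, 0], [0, 0, 0], 4.4],
    [[7, 0, 0], [0, 0, 0], 4.4],
    [[7, 0, 0], [0, 0, 0], 4.4],
    [[7, 0, 0], [0, 0, 0], 4.4],
  ],
)

```text
clock: 16.03
tool_pos: [0.5258, 0.0225, 0.1825]
eef_rot: [-0.543, -0.452, 0.545, -0.451]
contact_force: [-0.6, -0.1, -1.0]
opening: 0.5
```

Call:
drive_tool(
  deltas=[
    [[6.5, 0, 0], [0, 0, 0], 4.4],
    [[6.5, 0, 0], [0, 0, 0], 4.4],
    [[0, 0, 0], [0, -1.64, -2.61], 4.4],
    [[0, 0, 0], [0, -1.64, -2.61], 4.4],
    [[0, 0, 0], [0, -1.64, -2.61], 4.4],
    [[0, 0, 0], [0, -1.64, -2.61], 4.4],
    [[0, 0, 0], [0, -1.64, -2.61], 4.4],
    [[0, 0, 0], [0, -1.64, -2.61], 4.4],
    [[0, 0, 0], [0, -1.64, -2.61], 4.4],
    [[0, 0, 0], [0, -1.64, -2.61], 4.4],
    [[0, 0, 0], [0, -1.64, -2.61], 4.4],
    [[0, 0, 0], [0, 0, 0], 4.4],
  ],
)

```text
clock: 17.03
tool_pos: [0.4808, 0.3048, 0.1818]
eef_rot: [-0.588, -0.393, 0.589, -0.391]
contact_force: [0.1, -0.2, -0.0]
opening: 0.495
```

```bash
python3 - <<'E'
from plan import *
ct,cs=np.load("pics/cams.npy",allow_pickle=True)
plan([.4867,.2973,.0225],-23.45); print(r.get_state()["q"].round(2))
a,e1=tri(ct,(264.8,210.8),cs,(325.5,194.2)); b,e2=tri(ct,(243.2,200.8),cs,(333,181.2)); print("rear corners",a.round(4),b.round(4),e1,e2)
T=r.snapshot("top")["color"];S=r.snapshot("side")["color"]
C=np.zeros((600,800,3),np.uint8)
C[:360,:390]=crop(T,290,170,65,60,6); C[:350,400:800]=crop(S,305,185,80,70,5); C[360:600,:400]=crop(S,270,135,100,60,4)
cv2.imwrite("pics/z6.png",C[:,:,::-1])
E
```

```text
now [0.4808 0.3048 0.1818] turn deg [ 0.81 -0.05  0.21] shift tool cm, start axes [15.93  0.89  0.48] end axes [15.93  0.84  0.45] F [ 0.1 -0.2 -0. ] t 17.03 open 0.495
[-0.84  0.74  0.35  1.82 -0.39  0.66 -0.66]
rear corners [0.5283 0.2316 0.0018] [0.561  0.3078 0.0074] 0.0034925444241329776 0.0028182065986725817
```

View pics/z6.png

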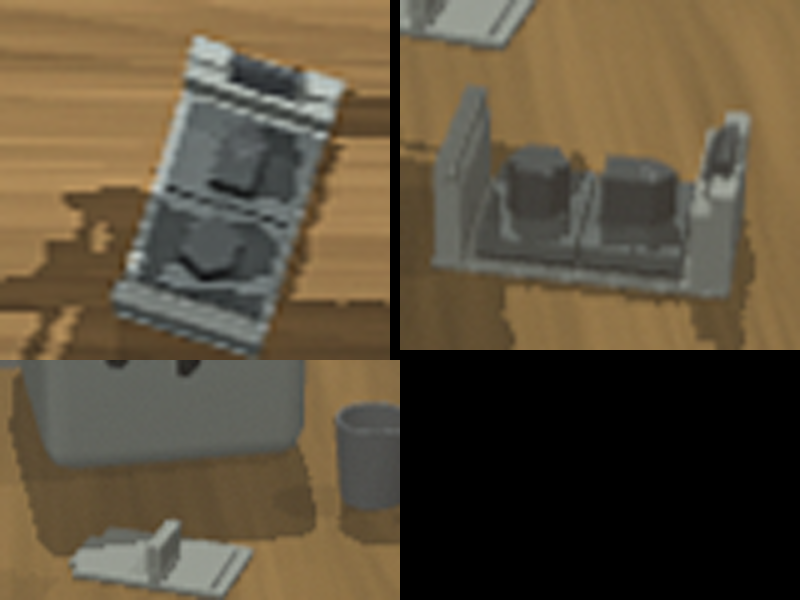

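Both parts look home: their tops are level in the side view at (333,217) and (433,217). The cover's rear corners, measured from two views, agree with the rib at (0.487,0.296). Descending on the rib.

Call:
drive_tool(
  deltas=[
    [[0.8, 0, 0], [2, 0.84, 0.45], 4.4],
    [[0, 0, 0], [3, 0, 0], 4.4],
    [[0, 0, 0], [3, 0, 0], 4.4],
    [[0, 0, 0], [3, 0, 0], 4.4],
    [[0, 0, 0], [2, 0, 0], 4.4],
    [[0, 0, 0], [0, 0, 0], 4.4],
    [[0, 0, 0], [0, 0, 0], 4.4],
  ],
)

```text
clock: 17.72
tool_pos: [0.4895, 0.287, 0.0533]
eef_rot: [-0.592, -0.384, 0.595, -0.385]
contact_force: [-0.0, 0.5, -0.6]
opening: 0.498
```

```bash
python3 - <<'E'
from plan import *
plan([.4867,.2968,.019],-23.45)
E
```

```text
now [0.4895 0.287  0.0533] turn deg [-0.72  0.22  0.04] shift tool cm, start axes [ 3.42 -0.66 -0.79] end axes [ 3.43 -0.65 -0.78] F [-0.   0.5 -0.6] t 17.72 open 0.498
```

Call:
drive_tool(
  deltas=[
    [[-0.7, 0, 0], [1.0, -0.65, -0.75], 4.4],
    [[0, 0, 0], [0, 0, 0], 4.4],
    [[0, 0, 0], [0, 0, 0], 4.4],
    [[0, 0, 0], [0, 0, 0], 4.4],
  ],
)

```text
clock: 18.05
tool_pos: [0.4873, 0.2996, 0.0452]
eef_rot: [0.591, 0.389, -0.59, 0.389]
contact_force: [0.1, -0.2, -0.4]
opening: 0.501
```

```bash
python3 - <<'E'
from plan import *
plan([.4867,.2968,.019],-23.45)
E
```

```text
now [0.4873 0.2996 0.0452] turn deg [ 0.15 -0.07 -0.05] shift tool cm, start axes [2.62 0.05 0.28] end axes [2.62 0.05 0.28] F [ 0.1 -0.2 -0.4] t 18.05 open 0.501
```

Call:
drive_tool(
  deltas=[
    [[0, 0, 0], [1.3, 0, 0.15], 4.4],
    [[0, 0, 0], [1.2, 0, 0], 4.4],
    [[0, 0, 0], [0, 0, 0], 4.4],
    [[0, 0, 0], [0, 0, 0], 4.4],
    [[0, 0, 0], [0, 0, 0], 4.4],
  ],
)

```text
clock: 18.47
tool_pos: [0.4866, 0.2976, 0.0196]
eef_rot: [0.591, 0.388, -0.591, 0.389]
contact_force: [-0.5, 0.0, 0.0]
opening: 0.502
```

```bash
python3 - <<'E'
from plan import *
plan([.4867,.2968,.019],-23.45)
E
```

```text
now [0.4866 0.2976 0.0196] turn deg [ 0.1  -0.01 -0.01] shift tool cm, start axes [0.06 0.04 0.07] end axes [0.06 0.04 0.07] F [-0.5  0.   0. ] t 18.47 open 0.502
```

Call:
drive_tool(
  deltas=[
    [[0, 0, 0], [0.1, 0, 0.05], 4.4],
    [[0, 0, 0], [0, 0, 0], 0.3],
    [[0, 0, 0], [0, 0, 0], 0.3],
    [[0, 0, 0], [0, 0, 0], 0.3],
    [[0, 0, 0], [0, 0, 0], 0.3],
    [[0, 0, 0], [0, 0, 0], 0.3],
    [[0, 0, 0], [0, 0, 0], 0.3],
    [[0, 0, 0], [0, 0, 0], 0.3],
  ],
  force=55,
)

```text
clock: 19.13
tool_pos: [0.4863, 0.2972, 0.0185]
eef_rot: [0.591, 0.389, -0.591, 0.389]
contact_force: [0.2, -0.3, 0.9]
opening: 0.133
```

```bash
python3 - <<'E'
from plan import *
plan([.4867,.2968,.019],-23.45)
E
```

```text
now [0.4863 0.2972 0.0185] turn deg [ 0.11 -0.01 -0.01] shift tool cm, start axes [-0.05  0.05  0.02] end axes [-0.05  0.05  0.02] F [ 0.2 -0.3  0.9] t 19.13 open 0.133
```

```bash
cat >> plan.py <<'E'
H=np.array([.5532,.0150,0]); YAW=-16.2
def hook(lx,lz,a,dz=1.5,yoff=0.):
    "TCP for the lip edge at housing (lx,lz) mm with front-down tilt a deg"
    c,s=np.cos(np.radians(a)),np.sin(np.radians(a))
    rot=lambda x,z:np.array([x*c-z*s,0,z*c+x*s])
    t=np.array([lx,yoff,lz])-rot(-73.5,-15.25)+rot(0,dz)
    return H+R.from_euler('z',YAW,degrees=True).apply(t)/1000
def ph(lx,lz,a,**k):
    p=hook(lx,lz,a,**k); print("target",p.round(4)); plan(p,YAW,a)
def tcp2lip(a_est=None,dz=1.5):
    st=r.get_state(); Rt=R.from_quat(st["eef_rot"]); # tool axes: y=cover x, -z=cover y, -x=cover z
    lip=st["tool_pos"]+Rt.apply(np.array([dz+15.25,-73.5,0])/1000)
    l=R.from_euler('z',-YAW,degrees=True).apply(lip-H)*1000
    up=Rt.apply([0,1,0])[2]; print("lip in housing mm",l.round(2),"tilt deg",np.degrees(np.arcsin(up)).round(2),"F",np.round(st["contact_force"],1),"t",round(st["clock"],2))
E
python3 -c "
from plan import *
ph(-55,95,14.3)"
```

```text
target [0.5648 0.0116 0.1294]
now [0.4863 0.2972 0.0185] turn deg [-7.11  0.88 14.27] shift tool cm, start axes [-11.09  18.53  23.11] end axes [-6.91 17.76 25.23] F [ 0.2 -0.3  0.9] t 19.13 open 0.133
```

Call:
drive_tool(
  deltas=[
    [[0, 0, 0], [-1.5, 0, 0], 0.3],
    [[0, 0, 0], [-2.8, 0, 0], 0.3],
    [[0, 0, 0], [-2.8, 0, 0], 0.3],
    [[0, 0, 0], [-2.8, 0, 0], 0.3],
    [[0, 0, 0], [-2.5, 0, 0], 0.3],
    [[-3.6, 0, 4.7], [0, 0, 0], 0.3],
    [[-3.6, 0, 4.8], [0, 0, 0], 0.3],
    [[0, 0, 4.8], [0, 0, 0], 0.3],
    [[0, 0, 0], [0, 0, 0], 0.3],
    [[0, 0, 0], [0, 0, 0], 0.3],
    [[0, 0, 0], [0, 0, 0], 0.3],
  ],
)

```text
clock: 20.05
tool_pos: [0.4869, 0.2969, 0.1425]
eef_rot: [0.611, 0.349, -0.511, 0.494]
contact_force: [-1.0, -0.2, -1.2]
opening: 0.125
```

```bash
python3 -c "
from plan import *
ph(-55,95,14.3)"
```

```text
target [0.5648 0.0116 0.1294]
now [0.4869 0.2969 0.1425] turn deg [0.12 0.57 0.07] shift tool cm, start axes [ 5.32 14.59 25.2 ] end axes [ 5.09 14.63 25.22] F [-1.  -0.2 -1.2] t 20.05 open 0.125
```

Call:
drive_tool(
  deltas=[
    [[0, 0.5, 0], [0.3, 0.9, 1.5], 0.3],
    [[0, 0, 0], [0.46, 1.33, 2.3], 0.3],
    [[0, 0, 0], [0.46, 1.33, 2.3], 0.3],
    [[0, 0, 0], [0.46, 1.33, 2.3], 0.3],
    [[0, 0, 0], [0.46, 1.33, 2.3], 0.3],
    [[0, 0, 0], [0.46, 1.33, 2.3], 0.3],
    [[0, 0, 0], [0.46, 1.33, 2.3], 0.3],
    [[0, 0, 0], [0.46, 1.33, 2.3], 0.3],
    [[0, 0, 0], [0.46, 1.33, 2.3], 0.3],
    [[0, 0, 0], [0.46, 1.33, 2.3], 0.3],
    [[0, 0, 0], [0.46, 1.33, 2.3], 0.3],
    [[0, 0, 0], [0.25, 0.6, 1.2], 0.3],
  ],
)

```text
clock: 21.05
tool_pos: [0.5671, 0.0002, 0.1302]
eef_rot: [0.614, 0.348, -0.51, 0.491]
contact_force: [0.2, 0.3, -0.3]
opening: 0.128
```

Call:
drive_tool(
  deltas=[
    [[0, 0, 0], [0, 0, 0], 0.3],
    [[0, 0, 0], [0, 0, 0], 0.3],
    [[0, 0, 0], [0, 0, 0], 0.3],
  ],
)

```text
clock: 21.3
tool_pos: [0.5654, 0.0074, 0.1296]
eef_rot: [0.613, 0.352, -0.508, 0.492]
contact_force: [0.9, 0.4, -0.1]
opening: 0.134
```

```bash
python3 - <<'E'
from plan import *
ph(-55,95,14.3); tcp2lip()
T=r.snapshot("top")["color"];S=r.snapshot("side")["color"]
np.save("pics/s7.npy",S); np.save("pics/t7.npy",T)
C=np.zeros((600,800,3),np.uint8)
C[:360,:390]=crop(T,290,165,65,60,6); C[:600,400:800]=crop(S,300,150,80,100,6)[:,:400] if 0 else crop(S,300,145,80,120,5)
cv2.imwrite("pics/z7.png",C[:,:,::-1])
E
```

```text
target [0.5648 0.0116 0.1294]
now [0.5654 0.0074 0.1296] turn deg [0.14 0.01 0.05] shift tool cm, start axes [-0.02 -0.18 -0.39] end axes [-0.02 -0.18 -0.39] F [ 0.9  0.4 -0.1] t 21.3 open 0.134
lip in housing mm [-53.26  -4.06  95.28] tilt deg 14.25 F [ 0.9  0.4 -0.1] t 21.3
```

View pics/z7.png

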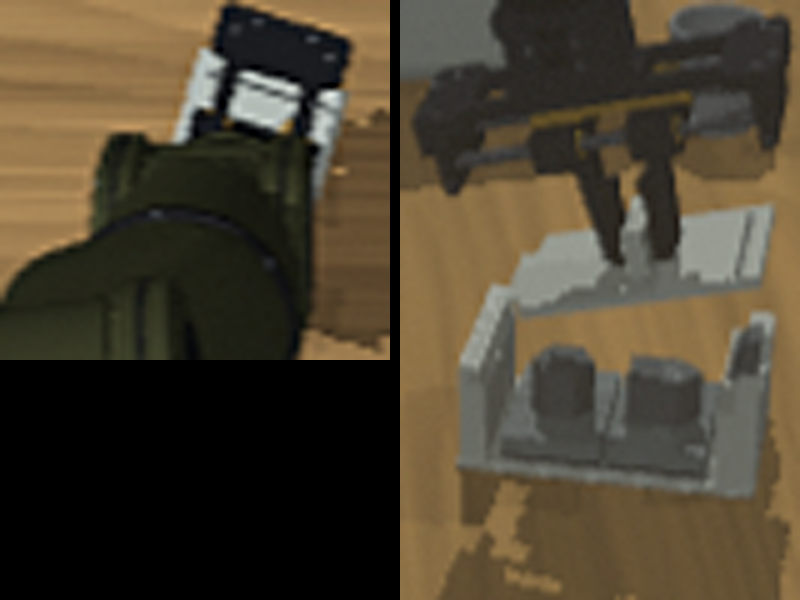

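The cover is held tilted over the housing: in the side view its rear right corner is at about (372,202) and the front right at about (324,207). I'll compare with the projection from the tool pose in case it slipped in the jaws.

```bash
python3 - <<'E'
from plan import *
ct,cs=np.load("pics/cams.npy",allow_pickle=True)
st=r.get_state(); Rt=R.from_quat(st["eef_rot"])
def P(x,y,z): return st["tool_pos"]+Rt.apply(np.array([1.5-z,x,-y])/1000)
for n,v in dict(rear_right_bot=(63.5,-42,-17),rear_right_top=(63.5,-42,-12),rear_left_top=(63.5,42,-12),front_right_bot=(-63.5,-42,-17),lip_right=(-73.5,-25,-17)).items(): print(n,proj(cs,P(*v)).round(1),proj(ct,P(*v)).round(1))
# slot/wall reference: front wall top corners, rear stops
h=lambda x,y,z:H+R.from_euler('z',YAW,degrees=True).apply([x,y,z])/1000
for v in((-76,-44,65),(-62,-44,65),(82,-44,0),(-76,-44,0)): print("housing",v,proj(cs,h(*v)).round(1))
ph(-55,54,14.3)
E
```

```text
rear_right_bot [371.4 202.2] [347.7 180. ]
rear_right_top [371.  200.5] [347.7 180.1]
rear_left_top [374.  185.2] [323.  172.6]
front_right_bot [323.1 208.5] [336.4 217. ]
lip_right [320.6 205.7] [330.6 218.3]
housing (-76, -44, 65) [311.  217.3]
housing (-62, -44, 65) [316.2 217.8]
housing (82, -44, 0) [369.9 244.1]
housing (-76, -44, 0) [311.3 237.9]
target [0.5648 0.0116 0.0884]
now [0.5652 0.0085 0.1295] turn deg [ 0.26 -0.01  0.06] shift tool cm, start axes [ 3.96 -1.13 -0.29] end axes [ 3.96 -1.13 -0.29] F [-0.1  0.6 -1.8] t 21.4 open 0.129
```

Call:
drive_tool(
  deltas=[
    [[0.2, 0, 0], [1.2, -0.35, -0.3], 0.3],
    [[0, 0, 0], [1.2, -0.35, 0], 0.3],
    [[0, 0, 0], [0.8, -0.25, 0], 0.3],
    [[0, 0, 0], [0, 0, 0], 0.3],
    [[0, 0, 0], [0, 0, 0], 0.3],
    [[0, 0, 0], [0, 0, 0], 0.3],
  ],
)

```text
clock: 21.9
tool_pos: [0.5688, 0.0115, 0.1006]
eef_rot: [0.611, 0.353, -0.511, 0.49]
contact_force: [-0.6, -0.1, -0.3]
opening: 0.13
```

```bash
python3 - <<'E'
from plan import *
tcp2lip(); ph(-57,54,14.3)
E
```

```text
lip in housing mm [-51.43   0.91  66.85] tilt deg 13.79 F [-0.6 -0.1 -0.3] t 21.9
target [0.5629 0.0122 0.0884]
now [0.5688 0.0115 0.1006] turn deg [0.03 0.21 0.51] shift tool cm, start axes [ 1.05 -0.86  0.1 ] end axes [ 1.04 -0.87  0.1 ] F [-0.6 -0.1 -0.3] t 21.9 open 0.13
```

Call:
drive_tool(
  deltas=[
    [[0, 0, 0.4], [0.5, -0.3, 0], 0.3],
    [[0, 0, 0], [0.5, -0.3, 0], 0.3],
    [[0, 0, 0], [0, 0, 0], 0.3],
    [[0, 0, 0], [0, 0, 0], 0.3],
    [[0, 0, 0], [0, 0, 0], 0.3],
  ],
)

```text
clock: 22.32
tool_pos: [0.5698, 0.0123, 0.0942]
eef_rot: [0.61, 0.352, -0.513, 0.49]
contact_force: [0.9, 0.3, -1.6]
opening: 0.132
```

```bash
python3 - <<'E'
from plan import *
tcp2lip(); ph(-60,53.8,14.3)
E
```

```text
lip in housing mm [-50.78   1.97  60.53] tilt deg 13.66 F [ 0.9  0.3 -1.6] t 22.32
target [0.56   0.013  0.0882]
now [0.5698 0.0123 0.0942] turn deg [-0.01  0.42  0.64] shift tool cm, start axes [ 0.36 -1.07  0.21] end axes [ 0.34 -1.08  0.21] F [ 0.9  0.3 -1.6] t 22.32 open 0.132
```

```bash
python3 - <<'E'
from plan import *
s=r.get_state(); print(s["q"].round(3),s["joint_torque"].round(1),s["moment"].round(2))
S=r.snapshot("side")["color"]; T=r.snapshot("top")["color"]
C=np.zeros((600,800,3),np.uint8)
C[:360,:300]=crop(T,300,165,50,60,6); C[:,310:]=crop(S,302,170,70,86,7)[:600,:490]
cv2.imwrite("pics/z8.png",C[:,:,::-1])
E
```

```text
[-0.272  0.828  0.182  2.073 -0.62   0.043  0.17 ] [ -0.1 -48.6   4.1  -5.8  -0.1  -0.9  -0. ] [ 0.06  0.31 -0.03]
```

View pics/z8.png

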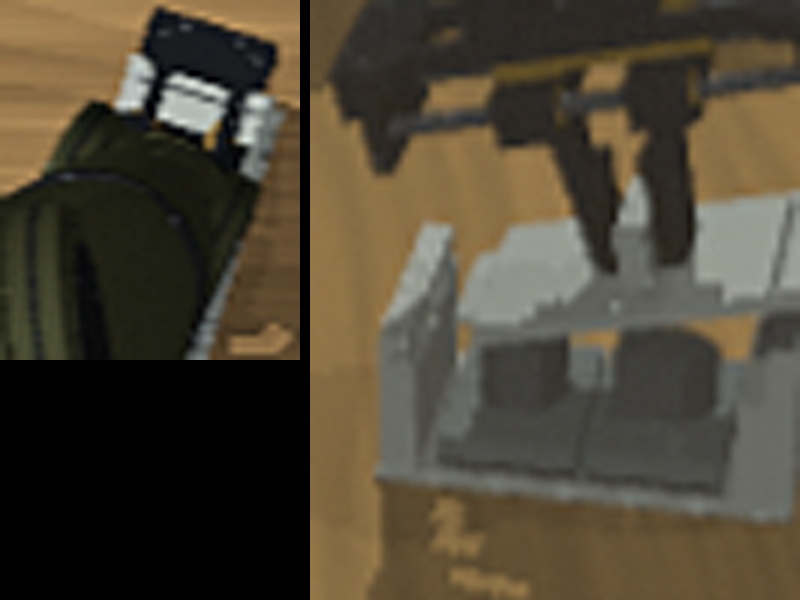

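The lip isn't blocked: joint 6 is at 0.043, its lower limit being 0.04, so this tilt is out of reach here. I'll use about 9.5°, where the rear still clears the catch top.

```bash
python3 - <<'E'
from plan import *
ph(-57,55,9.5)
E
```

```text
target [0.5654 0.0114 0.0837]
now [0.5698 0.0123 0.0941] turn deg [-0.04  0.42 -4.16] shift tool cm, start axes [ 0.92 -0.64  0.19] end axes [ 0.97 -0.57  0.2 ] F [ 0.5  0.3 -0.5] t 22.42 open 0.135
```

Call:
drive_tool(
  deltas=[
    [[0, 0.4, -4.2], [0, 0, 0.2], 0.3],
    [[0, 0, 0], [0.5, -0.3, 0], 0.3],
    [[0, 0, 0], [0.4, -0.2, 0], 0.3],
    [[0, 0, 0], [0, 0, 0], 0.3],
    [[0, 0, 0], [0, 0, 0], 0.3],
    [[0, 0, 0], [0, 0, 0], 0.3],
  ],
)

```text
clock: 22.92
tool_pos: [0.5653, 0.0116, 0.0838]
eef_rot: [0.598, 0.376, -0.529, 0.469]
contact_force: [0.6, 0.0, -1.8]
opening: 0.133
```

```bash
python3 - <<'E'
from plan import *
tcp2lip(); ph(-60,53.6,9.5); print(r.get_state()["q"].round(3))
E
```

```text
lip in housing mm [-57.22   0.13  55.23] tilt deg 9.42 F [ 0.6  0.  -1.8] t 22.92
target [0.5625 0.0123 0.0823]
now [0.5653 0.0116 0.0838] turn deg [-0.04  0.03  0.08] shift tool cm, start axes [ 0.1  -0.3   0.01] end axes [ 0.1  -0.3   0.01] F [ 0.6  0.  -1.8] t 22.92 open 0.133
[-0.262  0.851  0.206  2.028 -0.619  0.15   0.187]
```

Call:
drive_tool(
  deltas=[
    [[0, 0, 0], [0.09, -0.3, 0], 0.3],
    [[0, 0, 0], [-0.04, -0.25, 0], 0.3],
    [[0, 0, 0], [-0.04, -0.25, 0], 0.3],
    [[0, 0, 0], [0, 0, 0], 0.3],
    [[0, 0, 0], [0, 0, 0], 0.3],
  ],
)

```text
clock: 23.33
tool_pos: [0.5581, 0.0136, 0.0827]
eef_rot: [0.599, 0.376, -0.529, 0.469]
contact_force: [0.4, 0.6, -1.1]
opening: 0.135
```

```bash
python3 - <<'E'
from plan import *
tcp2lip(); ph(-69.5,53.5,9.5); print(r.get_state()["q"].round(3))
E
```

```text
lip in housing mm [-64.65   0.11  54.14] tilt deg 9.43 F [ 0.4  0.6 -1.1] t 23.33
target [0.5534 0.0149 0.0822]
now [0.5581 0.0136 0.0827] turn deg [-0.05  0.02  0.07] shift tool cm, start axes [-0.03 -0.49  0.01] end axes [-0.03 -0.49  0.01] F [ 0.4  0.6 -1.1] t 23.33 open 0.135
[-0.26   0.847  0.191  2.049 -0.626  0.128  0.189]
```

Call:
drive_tool(
  deltas=[
    [[0, 0, 0], [-0.02, -0.25, 0], 0.3],
    [[0, 0, 0], [-0.02, -0.25, 0], 0.3],
    [[0, 0, 0], [-0.02, -0.15, 0], 0.3],
    [[0, 0, 0], [0, 0, 0], 0.3],
    [[0, 0, 0], [0, 0, 0], 0.3],
  ],
)

```text
clock: 23.75
tool_pos: [0.5534, 0.015, 0.0826]
eef_rot: [0.599, 0.375, -0.528, 0.47]
contact_force: [3.4, -1.8, -1.2]
opening: 0.125
```

```bash
python3 - <<'E'
from plan import *
tcp2lip(); ph(-69.5,53.2,6); print(r.get_state()["q"].round(3))
E
```

```text
lip in housing mm [-69.48   0.13  53.84] tilt deg 9.6 F [ 3.4 -1.8 -1.2] t 23.75
target [0.555  0.0145 0.0775]
now [0.5534 0.015  0.0826] turn deg [-0.08  0.02 -3.6 ] shift tool cm, start axes [0.53 0.08 0.  ] end axes [0.52 0.11 0.  ] F [ 3.4 -1.8 -1.2] t 23.75 open 0.125
[-0.259  0.844  0.18   2.065 -0.631  0.109  0.191]
```

The lip has stopped against the slot's end (3.8 N back along housing x, lip at about −69.5). Swinging down.

Call:
drive_tool(
  deltas=[
    [[0, 0, -1.2], [0.18, 0.03, 0], 0.3],
    [[0, 0, -1.2], [0.18, 0.03, 0], 0.3],
    [[0, 0, -1.2], [0.18, 0.03, 0], 0.3],
    [[0, 0, 0], [0, 0, 0], 0.3],
    [[0, 0, 0], [0, 0, 0], 0.3],
  ],
)

```text
clock: 24.17
tool_pos: [0.5549, 0.0146, 0.0772]
eef_rot: [0.587, 0.394, -0.543, 0.453]
contact_force: [4.0, -1.1, 0.4]
opening: 0.132
```

```bash
python3 - <<'E'
from plan import *
tcp2lip(); ph(-69.3,52.9,3); ph(-69,52.75,0)
E
```

```text
lip in housing mm [-69.55   0.16  52.87] tilt deg 6.01 F [ 4.  -1.1  0.4] t 24.17
target [0.5563 0.0141 0.0735]
now [0.5549 0.0146 0.0772] turn deg [-0.07  0.02 -3.01] shift tool cm, start axes [0.39 0.1  0.01] end axes [0.38 0.12 0.01] F [ 4.  -1.1  0.4] t 24.17 open 0.132
target [0.5575 0.0137 0.0695]
now [0.5549 0.0146 0.0772] turn deg [-0.07  0.02 -6.01] shift tool cm, start axes [0.8  0.19 0.01] end axes [0.77 0.27 0.01] F [ 4.  -1.1  0.4] t 24.17 open 0.132
```

Call:
drive_tool(
  deltas=[
    [[0, 0, -1], [0.14, 0.04, 0], 0.3],
    [[0, 0, -1], [0.14, 0.04, 0], 0.3],
    [[0, 0, -1], [0.14, 0.04, 0], 0.3],
    [[0, 0, 0], [0, 0, 0], 0.3],
    [[0, 0, 0], [0, 0, 0], 0.3],
  ],
)

```text
clock: 24.58
tool_pos: [0.556, 0.0143, 0.0734]
eef_rot: [0.577, 0.409, -0.554, 0.439]
contact_force: [3.2, -0.8, 3.5]
opening: 0.132
```

```bash
python3 - <<'E'
from plan import *
tcp2lip(); ph(-69,52.75,0)
E
```

```text
lip in housing mm [-69.63   0.18  52.82] tilt deg 2.99 F [ 3.2 -0.8  3.5] t 24.58
target [0.5575 0.0137 0.0695]
now [0.556  0.0143 0.0734] turn deg [-0.07  0.   -2.99] shift tool cm, start axes [0.4  0.14 0.01] end axes [0.39 0.16 0.01] F [ 3.2 -0.8  3.5] t 24.58 open 0.132
```

Call:
drive_tool(
  deltas=[
    [[0, 0, -1], [0.14, 0.05, 0], 0.3],
    [[0, 0, -1], [0.14, 0.05, 0], 0.3],
    [[0, 0, -1], [0.14, 0.05, 0], 0.3],
    [[0, 0, 0], [0.1, 0, 0], 0.3],
    [[0, 0, 0], [0, 0, 0], 0.3],
    [[0, 0, 0], [0, 0, 0], 0.3],
  ],
)

```text
clock: 25.08
tool_pos: [0.5569, 0.0141, 0.0694]
eef_rot: [0.566, 0.425, -0.566, 0.424]
contact_force: [-0.3, -0.5, 16.7]
opening: 0.131
```

```bash
python3 - <<'E'
from plan import *
tcp2lip(); ph(-69,52.75,0)
E
```

```text
lip in housing mm [-69.67   0.27  52.75] tilt deg -0.06 F [-0.3 -0.5 16.7] t 25.08
target [0.5575 0.0137 0.0695]
now [0.5569 0.0141 0.0694] turn deg [-0.08 -0.05  0.06] shift tool cm, start axes [-0.01  0.07  0.02] end axes [-0.01  0.07  0.02] F [-0.3 -0.5 16.7] t 25.08 open 0.131
```

Call:
drive_tool(
  deltas=[
    [[0, 0, 0], [0.15, 0, 0], 0.3],
    [[0, 0, 0], [0, 0, 0], 0.3],
    [[0, 0, 0], [0, 0, 0], 0.3],
  ],
)

```text
clock: 25.33
tool_pos: [0.557, 0.0141, 0.0694]
eef_rot: [0.566, 0.425, -0.565, 0.424]
contact_force: [-2.0, 0.0, 29.2]
opening: 0.129
```

```bash
python3 - <<'E'
from plan import *
tcp2lip()
S=r.snapshot("side"); c=crop(S["color"],352,180,40,60,9); np.save("pics/lat0.npy",S["color"])
E
```

```text
lip in housing mm [-69.65   0.3   52.67] tilt deg -0.03 F [-2.   0.  29.2] t 25.33
```

At 29 N it doesn't move further, so it is seated. Releasing and retreating to look.

Call:
drive_tool(
  deltas=[
    [[0, 0, 0], [-0.2, 0, 0], 0.3],
    [[0, 0, 0], [0, 0, 0], 4.0],
    [[0, 0, 0], [0, 0, 0], 4.0],
    [[0, 0, 0], [0, 0, 0], 4.0],
    [[0, 0, 0], [-2, 0, 0], 4.0],
    [[0, 0, 0], [-3, 0, 0], 4.0],
    [[0, 0, 0], [-3, 0, 0], 4.0],
    [[0, 0, 0], [-3, 0, 0], 4.0],
    [[0, 0, 0], [-2, 0, -2], 4.0],
    [[0, 0, 0], [0, 0, -3], 4.0],
    [[0, 0, 0], [0, 0, -3], 4.0],
    [[0, 0, 0], [0, 0, -3], 4.0],
  ],
)

```text
clock: 26.38
tool_pos: [0.5869, 0.121, 0.1977]
eef_rot: [-0.564, -0.426, 0.567, -0.423]
contact_force: [-0.3, -0.0, -0.1]
opening: 0.453
```

Call:
drive_tool(
  deltas=[
    [[0, 0, 0], [0, 0, -3], 4.0],
    [[0, 0, 0], [0, 0, -3], 4.0],
    [[0, 0, 0], [0, 0, -3], 4.0],
    [[0, 0, 0], [0, 0, -3], 4.0],
    [[0, 0, 0], [0, 0, 0], 4.0],
    [[0, 0, 0], [0, 0, 0], 4.0],
  ],
)

```text
clock: 26.88
tool_pos: [0.6199, 0.2373, 0.1962]
eef_rot: [-0.563, -0.427, 0.566, -0.424]
contact_force: [0.0, -1.5, -0.1]
opening: 0.451
```

```bash
python3 - <<'E'
from plan import *
ct,cs=np.load("pics/cams.npy",allow_pickle=True)
T=r.snapshot("top")["color"];S=r.snapshot("side")["color"]
C=np.zeros((600,800,3),np.uint8)
C[:480,:360]=crop(T,305,168,45,60,8); C[:560,370:790]=crop(S,305,185,60,80,7)
C[:480,:360]=crop(T,305,168,45,60,8)
cv2.imwrite("pics/z9.png",C[:,:,::-1])
h=lambda x,y,z:H+R.from_euler('z',YAW,degrees=True).apply([x,y,z])/1000
for n,v in dict(rear_right_top=(68,-42,56),rear_left_top=(68,42,56),front_right_top=(-59,-42,56),rib_top_right=(4.5,-25,80),catch_top_right=(70,-20,70)).items(): print(n,"side",proj(cs,h(*v)).round(1),"top",proj(ct,h(*v)).round(1))
print(r.get_state()["contact_force"].round(1),r.get_state()["clock"])
E
```

```text
rear_right_top side [365.6 225.3] top [344.7 187.1]
rear_left_top side [369.  209.1] top [321.2 179.9]
front_right_top side [317.5 220.4] top [333.7 222.4]
rib_top_right side [342.5 211.7] top [334.7 202.1]
catch_top_right side [367.6 216.4] top [338.9 183.9]
[-0.  0.  0.] 26.9833
```

View pics/z9.png

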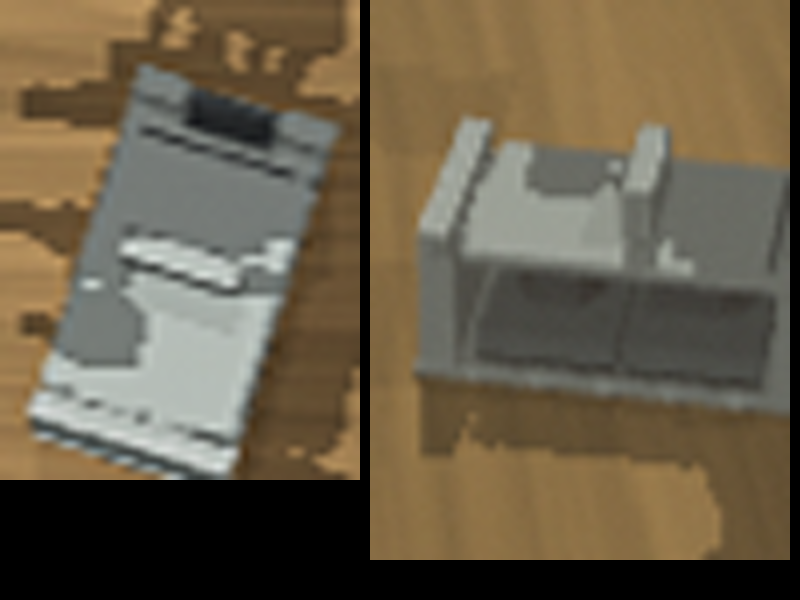

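The cover lies flat with its lip under the overhang; the catch is the dark patch at about (334,182) in the top view. I'll compare it with its rest position in the first picture.

```bash
python3 - <<'E'
from plan import *
from m import *
b=(318,172,30,20)
t0=np.load("pics/top0.npy"); t1=r.snapshot("top")["color"]; s0=np.load("pics/side0.npy"); s1=r.snapshot("side")["color"]
for n,t in(("start",t0),("now",t1)):
    I=up(t,*b); g=I.mean(2)
    for th in(75,90):
        for B in blobs((g<th)&(I[:,:,0]-I[:,:,2]<15),4)[:2]: print(n,th,topx(*b[:2],cen(B)).round(2),round(cv2.contourArea(B)/36,1),(np.array(cv2.boundingRect(B)[:2])/6+b[:2]).round(1),np.round(np.array(cv2.boundingRect(B)[2:])/6,1))
C=np.zeros((600,800,3),np.uint8)
C[:300,:390]=crop(t0,320,172,26,20,15); C[300:,:390]=crop(t1,320,172,26,20,15)
C[:300,400:]=crop(s0,350,200,32,24,12.5)[:300,:400]; C[300:,400:]=crop(s1,350,200,32,24,12.5)[:300,:400]
cv2.imwrite("pics/z10.png",C[:,:,::-1])
E
```

```text
start 75 [333.64 182.91] 39.8 [328.3 179.8] [11.8  6.8]
start 75 [332.58 187.29] 22.2 [321.2 183.5] [23.7  8.5]
start 90 [333.88 182.75] 52.5 [328.2 179.2] [15.5  7.7]
start 90 [332.49 187.26] 33.5 [321.2 183.3] [24.2  8.7]
now 75 [333.32 182.51] 52.8 [327.8 179. ] [12.   7.7]
now 90 [333.35 182.57] 61.5 [326.  178.8] [15.3  8.2]
now 90 [336.56 188.1 ] 9.4 [332. 187.] [9.7 3.3]
```

View pics/z10.png

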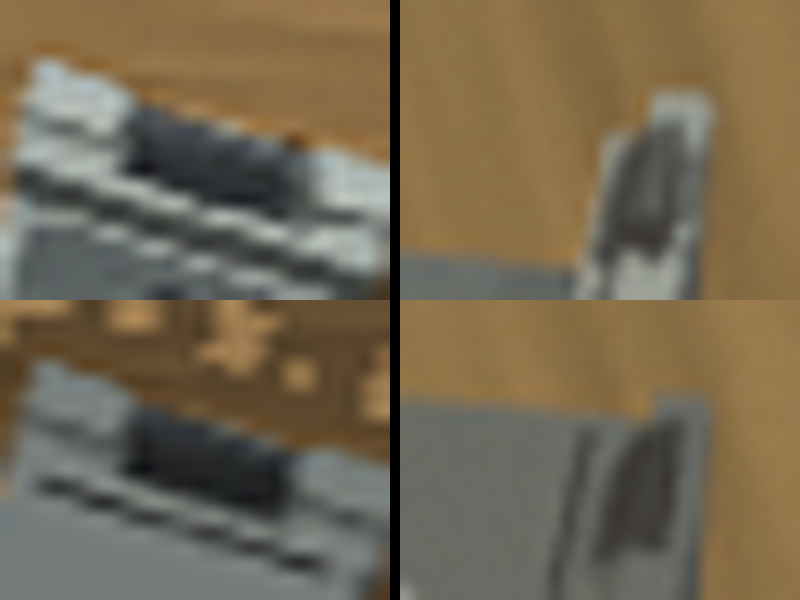

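The catch's front edge is where it was at rest, in both views, and over the cover's rear edge. Handing in.

```bash
python3 -c "
from plant import r
s=r.get_state(); print(s['clock'],s['contact_force'].round(1),s['opening'].round(2)); print(r.finish_job())"
```

```text
Traceback (most recent call last):
AttributeError: 'float' object has no attribute 'round'
```

```bash
python3 -c "
from plant import r
print(r.get_state()['clock']); print(r.finish_job())"
```

```text
27.0833
the job is handed in; nothing more can be done
None
```

The job is handed in at 27.1 s: both parts are in their nests, the cover is shut and the robot has let go. `finish_job()` gives no verdict, so the checks below are my own.

**What I did:** I put the pointed block in the rear nest and the six-sided cartridge in the front nest. Then I hooked the middle-sized cover's lip into the slot, swung it down, pressed it and released it.

**Last checks:**
- **Parts:** both went to floor height without catching on the pockets, and their tops stood level in the side view before the cover went on.
- **Cover:** at the stop it pushed back about 4 N. It then read flat to within 0.1°, with the lip at x −69.7 and z 52.7 mm of the housing, and did not give under 29 N.
- **Catch:** in both views its front edge is back at its rest position and over the cover's rear edge. This is good to about a pixel (3 mm), coarser than the 1.5 mm limit, and I had no direct reading of the catch.
- **Other things:** I did not re-measure the spent parts and other objects at the end. Nothing I did came near them, and no unexpected force showed.

**What did not go as planned:**
- The first tilt of 14° brought joint 6 to its range limit, so I hooked the cover at about 9.5° (0.165 rad), a little under the advised 0.2 to 0.3 rad.
- The two cameras disagreed by about 2 mm in y.
- My first quick two-view estimate of the rib height was bad (11 mm between the rays). I dropped it and used the plate's rear corners instead.

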